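Clamp and lock an opened unit on the repair bench

ROBOT

A 7-joint arm with a two-finger parallel gripper is mounted at the origin on the work surface. World frame = base frame: x ahead of the robot, y to its left, z up, the work surface at z = 0. Lengths are in m, angles in rad, forces in N, time in s.
With the tool pointing down it reaches from about 0.4 to 0.925 m from the base axis. Payload 5.6 kg.
Tool frame: the origin (TCP) lies midway between the tips of the shut fingers; the grasp point (between the pads) lies 19 mm behind it; z points along the fingers, y is the direction in which the jaws open and shut (so a half turn about z gives the same grasp; the last joint's range is limited). The gripper opens to 85 mm and grips with 20 to 120 N. Pads are 22 mm wide; open, the fingers measure 114 mm over their backs; the gripper's body (76 mm by 85 mm) begins 54 mm behind the grasp point. The pads swing forward as they close: fully open they stand 13 mm farther back than shut.
Start: joints at [-1.234, 0.468, -0.012, 1.603, 0.006, 1.071, -0.056], TCP at [0.241, 0.604, 0.231] pointing down, gripper open.
Joint ranges: [-2.53, 2.53], [-0.31, 2.02], [-1.57, 1.55], [0.28, 2.44], [-1.29, 4.43], [0.15, 1.84], [-2.92, 2.92]. Speed limits (rad/s): [2.57, 2.57, 3.14, 3.14, 3.14, 3.14, 3.14].

INTERFACE

Orientations are given as a unit quaternion [w, x, y, z].
In Python, from cell import * gives the robot as it stands.
- The arm moves only by the tool arm_command, never from a script. Its argument "motion" is one flat list of numbers, 7 for each row, row after row: the opening, from 0 (shut) to 1 (fully open), then the shift along the tool's x, y, z in mm, then the turn, a rotation vector about the tool's x, y, z in rad. In form: [grip, x, y, z, rx, ry, rz, grip, x, y, z, rx, ry, rz, ...]. A call has 1 to 20 rows; each row is the pose to reach, as a shift and turn from the pose commanded when the call began, along the tool's axes at that moment; what a row does not reach only later rows make up. A row lasts 1/12 s, in which the tool goes at most 41.7 mm and 7.16 degrees, less where a joint would pass 70% of its speed; a pose out of reach is approached as far as the arm can. A call with a gripper value outside its range is refused whole. The fingers move at their own pace and stop on an object; "squeeze" is the grip in N (left out, the last holds). Time passes only in rows, so rows that repeat a pose let the fingers close. It gives the time, the measured TCP pose, the force and the opening at its end, in the units of the state.
- state(): the state, without advancing time (a new reading comes with each control period).
- read_camera(name): name is "side" or "top" or "wrist"; returns (picture, depth): 400x640x3 uint8, red, green, blue; 400x640 float32, m along the optical axis (not along the pixel's ray), 0 where there is no reading.
- camera_info(name): a dict with "mtx" (3x3 intrinsics, pixels), "pose" (4x4, takes a point from camera to world coordinates); the wrist camera has in their place "tool_from_camera" (4x4, takes a point from camera to tool coordinates, whose origin is the TCP and whose axes are the flange's). Camera axes: x right, y down, z forward; pixel columns grow to the right and rows downward; lengths in m; the calibration is good to about 2 mm. The wrist camera is an equidistant fisheye: a pixel r from the principal point sees the ray r / f radians off the axis. A picture is of the moment at which its call begins: read the wrist's pose just before it. camera_info takes no time and is no camera call.
- hand_in(): hands the job in, once; it reports no verdict.
The state is a dict: "clock": time; "qpos": joint angles; "joint_velocities": joint speeds; "joint_torque": joint torques, N m; "tool_pos": TCP position; "ee_rot": TCP orientation; "contact_force": force on the tool from outside, world axes, zero at the start; "wrist_torque": the same for the moment, N m; "gripper_width": opening from 0.0 (shut) to 1.0 (fully open).
Only numpy, scipy, OpenCV 4.12 (cv2) and the standard library are available. Lean on these libraries where they do the work, as an engineer would, in place of code of your own. Each camera call takes 0.05 s, during which the arm holds its last target.

TASK

Get the opened unit ready to go on: lay every loose clamp bar on the bench squarely across its two side rails, each seated down in its own pair of notches, centred and let go. Then pull the mallet out of its upright holder and with its head drive the four sprung locking pins at the ends of the rails fully down - after the bars are on, and without pushing the pins with the gripper or with a bar - and stand the mallet back in its holder, head down. Leave the other things on the bench where they are.

Things in the scene. Friction and masses are not known exactly. Their poses are not given: they have to be found in the camera images.
- chassis: The opened unit, fixed: dark tray 280 x 186 mm with a green board (parts up to 24 mm high) and two aluminium side rails along its x, 16 mm thick, 266 long, centred at y = -70 and +70 mm. Lugs on the rails (tops 47 mm up) leave four pairs of notches 28 mm wide, floors 40 mm up, at x = -75, -25, 25, 75. Origin: centre of the underside, on the bench; z up.
- bar_a: Clamp bar (three or four are there in a run, all alike): flat steel bar 190 x 20 x 12 mm with black rubber ends, 120 g, at first flat on the bench. Origin: its middle; x along its length, z through its 12 mm thickness. It goes across both rails, its length along chassis y, in any pair of notches.
- bar_b: Clamp bar (three or four are there in a run, all alike): flat steel bar 190 x 20 x 12 mm with black rubber ends, 120 g, at first flat on the bench. Origin: its middle; x along its length, z through its 12 mm thickness. It goes across both rails, its length along chassis y, in any pair of notches.
- bar_c: Clamp bar (three or four are there in a run, all alike): flat steel bar 190 x 20 x 12 mm with black rubber ends, 120 g, at first flat on the bench. Origin: its middle; x along its length, z through its 12 mm thickness. It goes across both rails, its length along chassis y, in any pair of notches.
- bar_d: Clamp bar (three or four are there in a run, all alike): flat steel bar 190 x 20 x 12 mm with black rubber ends, 120 g, at first flat on the bench. Origin: its middle; x along its length, z through its 12 mm thickness. It goes across both rails, its length along chassis y, in any pair of notches.
- pin_nl (a joint): Sprung locking pin at the near end of the left rail (chassis x = -119, y = 70 mm). Travel in m: 0 = up, 0.012 = fully down; it needs about 10 N and stays where it is driven.
- pin_nr (a joint): Sprung locking pin at the near end of the right rail (chassis x = -119, y = -70 mm). Travel in m: 0 = up, 0.012 = fully down; it needs about 10 N and stays where it is driven.
- pin_fl (a joint): Sprung locking pin at the far end of the left rail (chassis x = 119, y = 70 mm). Travel in m: 0 = up, 0.012 = fully down; it needs about 10 N and stays where it is driven.
- pin_fr (a joint): Sprung locking pin at the far end of the right rail (chassis x = 119, y = -70 mm). Travel in m: 0 = up, 0.012 = fully down; it needs about 10 N and stays where it is driven.
- pin_nl_top (a point): Centre of the top of that pin's round brass cap (16 mm across, 4 mm thick). 54 mm above the bench when up, 42 mm when fully down; the block it stands in is 28 mm square and 40 mm high.
- pin_nr_top (a point): Centre of the top of that pin's round brass cap (16 mm across, 4 mm thick). 54 mm above the bench when up, 42 mm when fully down; the block it stands in is 28 mm square and 40 mm high.
- pin_fl_top (a point): Centre of the top of that pin's round brass cap (16 mm across, 4 mm thick). 54 mm above the bench when up, 42 mm when fully down; the block it stands in is 28 mm square and 40 mm high.
- pin_fr_top (a point): Centre of the top of that pin's round brass cap (16 mm across, 4 mm thick). 54 mm above the bench when up, 42 mm when fully down; the block it stands in is 28 mm square and 40 mm high.
- holder: Grey upright round holder fixed to the bench: 58 mm across outside, 50 mm inside, rim 70 mm above the bench, inner floor 8 mm above it; foot disc 90 mm across, 6 mm thick. Origin: centre of its underside; z up.
- mallet: Straight round mallet, 160 mm long, 200 g, standing head down in the holder. Head: white plastic cylinder 34 mm across and 45 mm long; above it, in line, a wooden handle 20 mm across and 115 mm long. Origin: centre of the head's flat striking face (the lower end); z along the handle, away from the head.
- camcorder: Bystander: black camcorder, 115 x 52 x 60 mm; origin at its underside's centre. Leave alone.
- carton: Bystander: brown cardboard carton, 90 x 70 x 60 mm; origin at its underside's centre. Leave alone.
- spray_can: Bystander: upright spray can, 60 across, 160 tall mm; origin at its underside's centre. Leave alone.
- screw_jar: Bystander: small lidded jar, 44 across, 50 tall mm; origin at its underside's centre. Leave alone.
- solder_reel: Bystander: reel of solder lying flat, 52 across, 34 tall mm; origin at its underside's centre. Leave alone.
- charger: Bystander: black charger block, 65 x 40 x 30 mm; origin at its underside's centre. Leave alone.
- screwdriver: Bystander: screwdriver lying on the bench, about 200 mm long. Leave alone.
Things that resemble listed ones, but are neither listed nor needed, are in the scene too. Leave any blue or orange look-alike of the bar_c alone.

How it is judged:
By the outcome, as a careful person would: the job done as asked, in the order asked, and still so for the second after the job is handed in, with the robot touching nothing.
Of bar_a, bar_b, bar_c, bar_d only 3 to 4 are there at a start; the rules pass over those that are not, and their reading is None.
At some moment in a run one of bar_a, bar_b, bar_c, bar_d may be knocked a few centimetres aside while the robot is not near it.
It also fails if it takes over 192 s, if anything falls off the work surface, if the arm or the gripper's body presses on something with over 40 N, if the wrist force passes 120 N, or if a joint passes its speed limit or range.

## Working session

There is one attempt and no reset: what is moved stays moved. The work goes in short steps, Python scripts to look and compute and a tool call to move; the robot and the scene stay as the last step left them, time stands still between calls to the robot, and variables do not carry over. Pictures are saved under pics/ and viewed, and the job is handed in when it is done.

Besides the shell and the picture viewer there is one more tool, called after "Request:" as name(argument=value, ...) on one line, values as JSON. arm_command: Moves the arm, as the interface text tells. Its arguments: {"type":"object","properties":{"motion":{"type":"array","items":{"type":"number"}},"squeeze":{"type":"number"}},"required":["motion"]}

```bash
ls; mkdir -p pics; cat > h.py <<'E'
from cell import *
import numpy as np, cv2
def snap(n,tag):
    s=state(); p,d=read_camera(n); np.savez(f'{tag}.npz',p=p,d=d,tp=s['tool_pos'],er=s['ee_rot']); cv2.imwrite(f'pics/{tag}.png',p[:,:,::-1]); return p,d
def cloud(n,d):
    ci=camera_info(n);K=np.array(ci['mtx']);T=np.array(ci['pose'])
    v,u=np.mgrid[:d.shape[0],:d.shape[1]]
    P=np.stack([(u-K[0,2])/K[0,0]*d,(v-K[1,2])/K[1,1]*d,d],-1)
    return P@T[:3,:3].T+T[:3,3]
def onplane(n,uv,z):
    ci=camera_info(n);K=np.array(ci['mtx']);T=np.array(ci['pose'])
    uv=np.atleast_2d(uv).astype(float)
    r=np.stack([(uv[:,0]-K[0,2])/K[0,0],(uv[:,1]-K[1,2])/K[1,1],np.ones(len(uv))],-1)@T[:3,:3].T
    return T[:3,3]+r*((z-T[2,3])/r[:,2])[:,None]
E
python3 - <<'E'
from h import *
print(state())
for n in ('top','side','wrist'):
    print(n,camera_info(n)); snap(n,n+'0')
E
```

```text
pics
{'clock': 0.0, 'qpos': array([-1.23398876,  0.46842502, -0.01160818,  1.60363459,  0.00599578,
        1.07142123, -0.05629267]), 'joint_velocities': array([ 3.64082769e-04,  6.04842399e-04, -9.89456271e-04, -1.15385249e-03,
        4.71892708e-05,  2.13595166e-04,  1.15453795e-03]), 'joint_torque': array([ 2.97191591e-04, -5.32379007e+01,  2.14063242e-02, -2.51308537e+01,
        1.13636596e-02,  7.76847359e-03,  1.78130023e-06]), 'tool_pos': array([0.24082971, 0.60312131, 0.23030276]), 'ee_rot': array([-1.14827805e-04,  1.88790759e-01,  9.82016899e-01, -9.19658773e-04]), 'contact_force': array([ 0.02693119,  0.03492373, -0.18588509]), 'wrist_torque': array([0.01275515, 0.0174356 , 0.00715484]), 'gripper_width': 0.9978804001865766}
top {'mtx': array([[509.7660783 ,   0.        , 312.368461  ],
       [  0.        , 509.7660783 , 201.13396305],
       [  0.        ,   0.        ,   1.        ]]), 'pose': array([[-0.0181073 , -0.98217864,  0.18707552,  0.21637929],
       [-0.99980668,  0.01922113,  0.00414155,  0.06804593],
       [-0.00766354, -0.18696437, -0.9823368 ,  1.58493
[... 321 characters left out ...]
785 , -0.48447562,  0.49457844, -0.63021031],
       [-0.01274605, -0.70494816, -0.70914429,  1.03522409],
       [ 0.        ,  0.        ,  0.        ,  1.        ]])}
wrist {'mtx': array([[309.70691629,   0.        , 324.27981786],
       [  0.        , 309.70691629, 190.98981953],
       [  0.        ,   0.        ,   1.        ]]), 'tool_from_camera': array([[ 2.29939571e-04, -9.56856178e-01, -2.90561872e-01,
         7.33481886e-02],
       [ 9.99999507e-01, -6.06713385e-05,  9.91159649e-04,
        -7.89374702e-04],
       [-9.66026011e-04, -2.90561957e-01,  9.56855692e-01,
        -1.42727730e-01],
       [ 0.00000000e+00,  0.00000000e+00,  0.00000000e+00,
         1.00000000e+00]])}
```

View pics/top0.png

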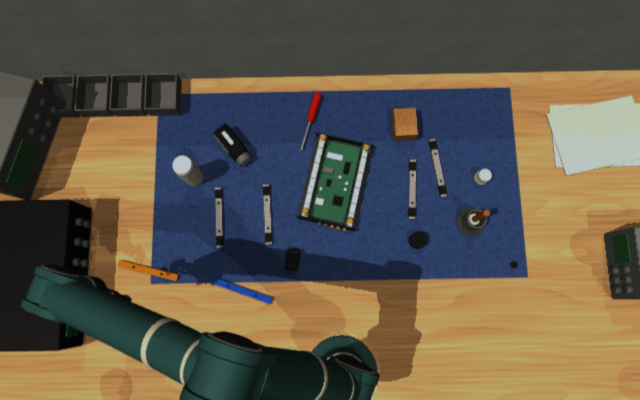

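View pics/side0.png

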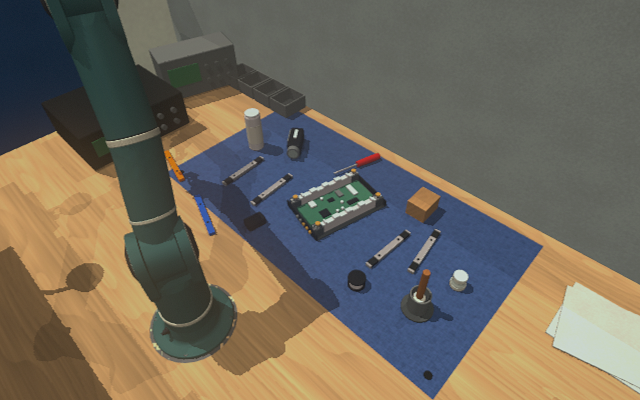

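The top view shows four grey bars at about (219,217), (267,214), (412,190) and (438,168). The chassis is at (336,181) and the mallet in its holder at (473,219). The blue and orange look-alikes are at lower left. Next I'll measure them.

```bash
python3 - <<'E'
from h import *
f=np.load('top0.npz');p,d=f['p'],f['d'];P=cloud('top',d)
roi=np.zeros(d.shape,bool);roi[90:280,155:520]=1
m=(P[...,2]>0.006)&(P[...,2]<0.2)&roi&(d>0)
print('mat z',np.median(P[150:200,480:500,2]),np.std(P[120:150,180:200,2]))
n,l,st,c=cv2.connectedComponentsWithStats(m.astype(np.uint8))
for i in range(1,n):
    if st[i,4]<40: continue
    q=P[l==i]
    r=cv2.minAreaRect((q[:,:2]*1000).astype(np.float32))
    print(i,c[i].round(0),st[i,4],'z',np.percentile(q[:,2],[50,95]).round(4),'rect',np.round(r[0],1),np.round(r[1],1),round(r[2],1),q[:,:2].mean(0).round(4))
# colour view
hsv=cv2.cvtColor(p,cv2.COLOR_RGB2HSV)
for n_,x0,y0,x1,y1 in [('ch',280,120,390,250),('rt',390,120,520,270),('lt',160,120,300,270)]:
    cv2.imwrite(f'pics/{n_}0.png',cv2.resize(p[y0:y1,x0:x1,::-1],None,fx=4.5,fy=4.5,interpolation=cv2.INTER_CUBIC)[:600])
E
```

```text
mat z 0.0012926246479044723 0.11184557798474641
6 [171. 106.] 309 z [0.0341 0.062 ] rect [850.7 541.7] [83.8 84.6] 2.0 [0.8313 0.5248]
56 [312. 112.] 290 z [0.0214 0.029 ] rect [778.2  74.1] [ 31.7 197.5] 76.3 [0.806  0.0696]
288 [404. 124.] 795 z [0.0584 0.0647] rect [ 765.6 -228.4] [114.9  85.5] 0.8 [ 0.7491 -0.2191]
534 [232. 145.] 770 z [0.0538 0.0614] rect [704.3 327.9] [156.6  64. ] 37.5 [0.6916 0.3219]
680 [335. 182.] 4306 z [0.0181 0.0471] rect [578.3   1.2] [191.6 300.1] 76.3 [0.5742 0.002 ]
755 [438. 168.] 388 z [0.0117 0.0177] rect [ 617.9 -327. ] [190.6  30.5] 7.5 [ 0.6149 -0.325 ]
956 [188. 171.] 630 z [0.1481 0.1629] rect [614.2 460.3] [98.2 71.3] 48.1 [0.5939 0.4416]
1006 [412. 189.] 387 z [0.0115 0.0177] rect [ 549.3 -240.3] [ 25.4 190.7] 86.9 [ 0.5481 -0.2398]
1121 [483. 177.] 218 z [0.0464 0.0552] rect [ 584.8 -466.2] [44.3 60.8] 32.2 [ 0.5778 -0.4555]
1299 [267. 215.] 362 z [0.0118 0.0171] rect [477.5 217.8] [189.   26.3] 2.7 [0.4762 0.2171]
1338 [219. 218.] 368 z [0.0112 0.0169] rect [470.6 368.3] [188.7  25. ] 3.4 [0.4686 0.3689]
1572 [473. 220.] 579 z [0.0494 0.1648] rect [ 445.2 -416.8] [93.8 93.5] 59.1 [ 0.4391 -0.4096]
1856 [418. 240.] 243 z [0.0333 0.0394] rect [ 385.1 -246.7] [51.1 53.6] 65.1 [ 0.3855 -0.2462]
2072 [292. 260.] 284 z [0.0288 0.0356] rect [333.6 139. ] [40.3 65.3] 80.8 [0.333  0.1386]
2360 [166. 275.] 143 z [0.0119 0.0179] rect [293.9 529.6] [73.2 23.3] 76.9 [0.2948 0.5282]
```

View pics/ch0.png

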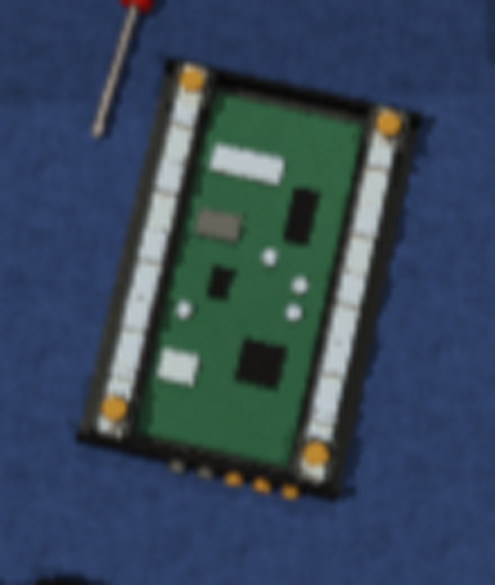

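View pics/rt0.png

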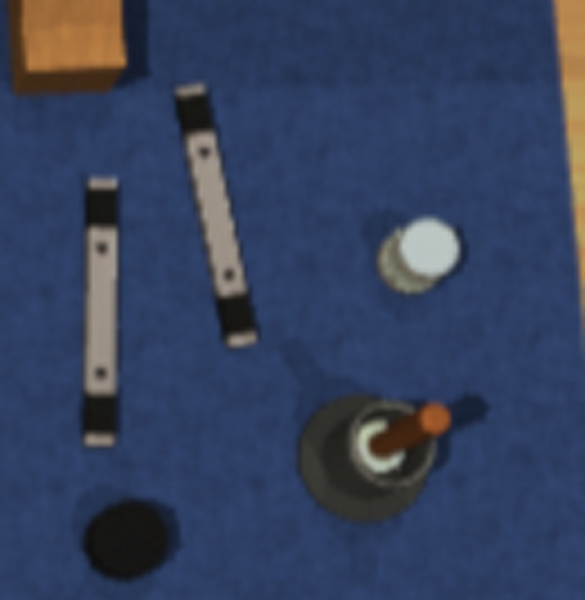

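```bash
python3 - <<'E'
from h import *
for n in ('top','side'):
    f=np.load(n+'0.npz');p,d=f['p'],f['d'];P=cloud(n,d)
    hsv=cv2.cvtColor(p,cv2.COLOR_RGB2HSV)
    # brass
    m=(hsv[...,0]>8)&(hsv[...,0]<28)&(hsv[...,1]>120)&(hsv[...,2]>110)
    k,l,st,c=cv2.connectedComponentsWithStats(m.astype(np.uint8))
    print(n,'brass')
    for i in range(1,k):
        X=onplane(n,c[i],0.052)[0]
        if st[i,4]>=5 and abs(X[0]-.578)<.2 and abs(X[1])<.17: print(c[i].round(1),st[i,4],X.round(4))
    m=(hsv[...,1]<70)&(hsv[...,2]>90)
    k,l,st,c=cv2.connectedComponentsWithStats(m.astype(np.uint8))
    print('steel')
    for i in range(1,k):
        if st[i,4]<60: continue
        v,u=np.where(l==i); X=onplane(n,np.stack([u,v],-1),0.012)
        r=cv2.minAreaRect((X[:,:2]*1000).astype(np.float32))
        if .3<r[0][0]/1000<.85 and abs(r[0][1])<600: print(c[i].round(1),st[i,4],np.round(r[0],1),np.round(r[1],1),round(r[2],1),X.mean(0).round(4))
E
```

```text
top brass
[322.1 137.4] 19 [0.711  0.0403 0.052 ]
[365.9 146.9] 22 [ 0.6773 -0.0957  0.052 ]
[305.  210.5] 19 [0.4797 0.0975 0.052 ]
[349.8 220.2] 23 [ 0.4471 -0.0381  0.052 ]
[331.2 226.2] 6 [0.4299 0.0189 0.052 ]
[337.8 227.6] 5 [ 0.4252 -0.0011  0.052 ]
[344. 229.] 5 [ 0.4206 -0.0197  0.052 ]
steel
[227.4 137.7] 71 [729.5 344.9] [53.2 14.1] 37.6 [0.7293 0.3447 0.012 ]
[313.5 173.9] 423 [606.3  68.9] [ 19.6 228.3] 76.1 [0.6042 0.0694 0.012 ]
[357.4 183.8] 413 [571.4 -69.4] [ 19. 226.] 75.9 [ 0.5693 -0.0688  0.012 ]
[437.5 166.9] 227 [ 618.9 -324.9] [119.1  20.7] 8.0 [ 0.619  -0.3247  0.012 ]
[334.3 156. ] 111 [661.5   2.2] [52.7 22.2] 75.9 [0.6613 0.0021 0.012 ]
[181.8 166.1] 360 [629.9 491.3] [61.8 90.5] 85.0 [0.6378 0.4888 0.012 ]
[482.7 176.1] 222 [ 586.1 -465.8] [45.1 60.3] 25.5 [ 0.5861 -0.4654  0.012 ]
[412.  188.9] 251 [ 550.6 -239.9] [ 19.  119.4] 86.8 [ 0.5491 -0.24    0.012 ]
[266.6 213.5] 250 [479.7 218.6] [118.4  21.1] 2.7 [0.4795 0.2186 0.012 ]
[319.1 200.9] 69 [515.9  53.6] [29.  23.8] 77.3 [0.5161 0.0534 0.012 ]
[218.2 216.1] 240 [473.1 370.7] [117.8  18.9] 0.9 [0.47
[... 383 characters left out ...]
0391  0.052 ]
steel
[253.4 128.5] 646 [663.7 546.8] [286.7 129.8] 37.5 [0.6646 0.541  0.012 ]
[242.5 169.1] 137 [474.5 374.2] [118.9  23.7] 2.4 [0.4731 0.3744 0.012 ]
[327.7 189.1] 786 [609.7  59.2] [112.6 236.9] 70.9 [0.6114 0.0713 0.012 ]
[271.6 187.8] 147 [481.3 220.9] [119.1  22. ] 3.1 [0.4803 0.2211 0.012 ]
[348.2 212.7] 706 [583.9 -49.1] [ 62.3 235.7] 76.1 [ 0.5758 -0.0543  0.012 ]
[388.2 247.2] 213 [ 552.7 -237.5] [ 21.3 119.9] 86.6 [ 0.551  -0.2373  0.012 ]
[424.2 249.3] 221 [ 621.4 -321.7] [119.1  21.4] 7.8 [ 0.6198 -0.3221  0.012 ]
[458.5 279.9] 322 [ 595.3 -455. ] [77.1 46.4] 9.9 [ 0.5942 -0.4546  0.012 ]
[417.8 296.9] 118 [ 472.8 -397.7] [59.3 40.7] 71.1 [ 0.4679 -0.4012  0.012 ]
```

```bash
cat >> h.py <<'E'
from scipy.spatial.transform import Rotation as Ro
def Rt(q): return Ro.from_quat([q[1],q[2],q[3],q[0]]).as_matrix()
def goal(x,y,z,psi,frm=None):
    s=state(); p=np.array(s['tool_pos']);R=Rt(s['ee_rot'])
    if frm is not None: p=np.array(frm[:3]);a=np.radians(frm[3]);R=np.array([[-np.sin(a),np.cos(a),0],[np.cos(a),np.sin(a),0],[0,0,-1]])
    a=np.radians(psi)
    G=np.array([[-np.sin(a),np.cos(a),0],[np.cos(a),np.sin(a),0],[0,0,-1]])
    sh=R.T@(np.array([x,y,z])-p)*1000; rv=Ro.from_matrix(R.T@G).as_rotvec()
    print('shift',sh.round(1),'rv',rv.round(4),'rows',np.ceil(max(np.linalg.norm(sh)/41.7,np.degrees(np.linalg.norm(rv))/7.16)))
def where():
    s=state();R=Rt(s['ee_rot']);print('t',round(s['clock'],2),'p',np.round(s['tool_pos'],4),'psi',np.degrees(np.arctan2(R[1,1],R[0,1])).round(2),'zax',R[:,2].round(4),'F',np.round(s['contact_force'],1),'g',round(s['gripper_width'],3),'q',np.round(s['qpos'],2))
def wrist_plane(uv,z,tp,er):
    ci=camera_info('wrist');K=np.array(ci['mtx']);T=np.array(ci['tool_from_camera'])
    uv=np.atleast_2d(uv).astype(float);a=(uv[:,0]-K[0,2])/K[0,0];b=(uv[:,1]-K[1,2])/K[1,1];th=np.hypot(a,b)
    k=np.where(th>1e-9,np.sin(th)/np.maximum(th,1e-9),1.)
    r=np.stack([a*k,b*k,np.cos(th)],-1)@T[:3,:3].T
    R=Rt(er);r=r@R.T;o=R@T[:3,3]+tp
    return o+r*((z-o[2])/r[:,2])[:,None]
E
python3 - <<'E'
from h import *
where(); goal(.474,.372,.2,92)
E
```

```text
t 0.15 p [0.2409 0.6033 0.2306] psi 68.24 zax [-4.0e-04 -1.3e-03 -1.0e+00] F [-0.5 -0.1 -0.2] g 0.997 q [-1.23  0.47 -0.01  1.6   0.01  1.07 -0.06]
shift [-302.3 -128.3   30.8] rv [-1.400e-03 -2.000e-04 -4.148e-01] rows 8.0
```

Request:
arm_command(motion=[0.5, -302, -128, 31, 0, 0, -0.415, 0.5, -302, -128, 31, 0, 0, -0.415, 0.5, -302, -128, 31, 0, 0, -0.415, 0.5, -302, -128, 31, 0, 0, -0.415, 0.5, -302, -128, 31, 0, 0, -0.415, 0.5, -302, -128, 31, 0, 0, -0.415, 0.5, -302, -128, 31, 0, 0, -0.415, 0.5, -302, -128, 31, 0, 0, -0.415, 0.5, -302, -128, 31, 0, 0, -0.415, 0.5, -302, -128, 31, 0, 0, -0.415, 0.5, -302, -128, 31, 0, 0, -0.415, 0.5, -302, -128, 31, 0, 0, -0.415], squeeze=60)

```text
clock: 1.15
tool_pos: [0.4727, 0.3744, 0.2003]
ee_rot: [-0.0, -0.019, 1.0, 0.0]
contact_force: [-0.4, -0.4, -0.3]
gripper_width: 0.498
```

```bash
python3 - <<'E'
from h import *
where(); snap('wrist','w1'); where()
E
```

```text
t 1.15 p [0.4727 0.3744 0.2003] psi 92.16 zax [-7.e-04  7.e-04 -1.e+00] F [-0.4 -0.4 -0.3] g 0.498 q [-0.72  0.42 -0.01  1.75  0.    0.97  0.88]
t 1.2 p [0.4726 0.3745 0.2003] psi 92.19 zax [-6.e-04  7.e-04 -1.e+00] F [-0.1  0.9  0.8] g 0.495 q [-0.72  0.42 -0.01  1.75  0.    0.97  0.88]
```

View pics/w1.png

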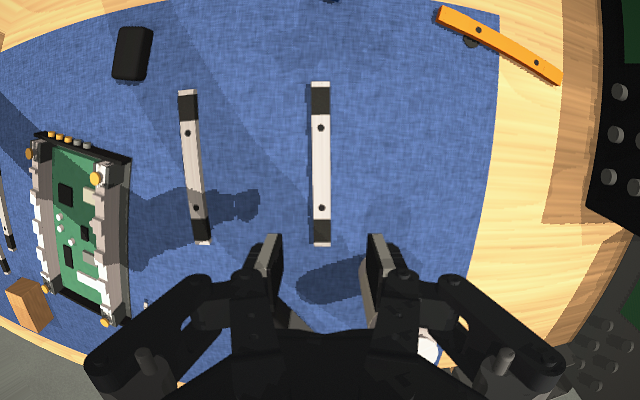

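```bash
cat >> h.py <<'E'
def wbars(tag,z=0.012,show=True):
    f=np.load(tag+'.npz');p=f['p'];tp,er=f['tp'],f['er']
    hsv=cv2.cvtColor(p,cv2.COLOR_RGB2HSV)
    m=((hsv[...,1]<70)&(hsv[...,2]>110)).astype(np.uint8)
    k,l,st,c=cv2.connectedComponentsWithStats(m)
    for i in range(1,k):
        if st[i,4]<150: continue
        v,u=np.where(l==i)
        X=wrist_plane(np.stack([u,v],-1),z,tp,er)
        r=cv2.minAreaRect((X[:,:2]*1000).astype(np.float32))
        a,b=sorted(r[1])
        if 85<b<145 and 10<a<34:
            bx=cv2.boxPoints(r); e=[bx[1]-bx[0],bx[2]-bx[1]]; e=max(e,key=np.linalg.norm)
            ang=np.degrees(np.arctan2(e[1],e[0]));ang=(ang+90)%180-90
            print('bar',c[i].round(0),'ctr',np.round(r[0],1),'size',round(a,1),round(b,1),'yaw',round(float(ang),2))
E
python3 - <<'E'
from h import *
wbars('w1'); where()
E
```

```text
bar [321. 166.] ctr [473.9 369.9] size 20.4 119.0 yaw 2.43
bar [192. 166.] ctr [480.7 220.6] size 25.0 118.3 yaw 2.47
bar [427. 346.] ctr [744.  541.6] size 33.2 95.3 yaw 21.92
t 1.2 p [0.4726 0.3745 0.2003] psi 92.19 zax [-6.e-04  7.e-04 -1.e+00] F [-0.1  0.9  0.8] g 0.495 q [-0.72  0.42 -0.01  1.75  0.    0.97  0.88]
```

```bash
python3 - <<'E'
from h import *
goal(.474,.3705,.004,92.4)
E
```

```text
shift [ -1.4  -4.2 196.3] rv [ 0.0007 -0.0005 -0.0036] rows 5.0
```

Request:
arm_command(motion=[0.5, -1.4, -4, 100, 0, 0, -0.004, 0.5, -1.4, -4, 100, 0, 0, -0.004, 0.5, -1.4, -4, 100, 0, 0, -0.004, 0.5, -1.4, -4, 150, 0, 0, -0.004, 0.5, -1.4, -4, 150, 0, 0, -0.004, 0.5, -1.4, -4, 180, 0, 0, -0.004, 0.5, -1.4, -4, 196, 0, 0, -0.004, 0.5, -1.4, -4, 196, 0, 0, -0.004, 0.5, -1.4, -4, 196, 0, 0, -0.004])

```text
clock: 1.95
tool_pos: [0.4749, 0.3697, 0.0046]
ee_rot: [-0.0, -0.02, 1.0, -0.0]
contact_force: [-0.0, -0.4, 1.0]
gripper_width: 0.501
```

```bash
python3 - <<'E'
from h import *
where(); snap('wrist','w2'); wbars('w2'); where()
E
```

```text
t 1.95 p [0.4749 0.3697 0.0046] psi 92.33 zax [-9.e-04 -3.e-04 -1.e+00] F [-0.  -0.4  1. ] g 0.501 q [-0.71  0.69 -0.01  1.84  0.01  0.61  0.89]
bar [327. 226.] ctr [471.3 369.9] size 20.3 113.7 yaw 2.62
bar [ 84. 219.] ctr [480.2 223.7] size 30.5 119.0 yaw 2.68
t 2.0 p [0.4757 0.3701 0.0056] psi 92.31 zax [ 9.0e-04  1.1e-03 -1.0e+00] F [0.3 0.4 0.2] g 0.502 q [-0.71  0.69 -0.01  1.84  0.01  0.61  0.89]
```

View pics/w2.png

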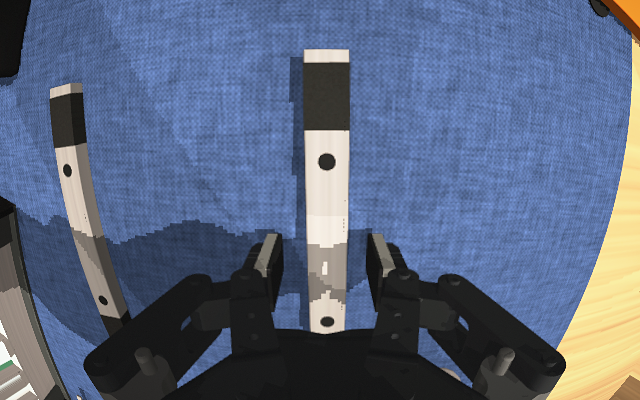

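```bash
python3 - <<'E'
from h import *
f=np.load('w2.npz');X=wrist_plane([[327,162],[327,322],[318,56]],.012,f['tp'],f['er']);print(X.round(4),X[:2].mean(0))
f=np.load('w1.npz');X=wrist_plane([[320.5,128],[321,209]],.012,f['tp'],f['er']);print(X.round(4),X[:2].mean(0))
E
```

```text
[[0.4288 0.3682 0.012 ]
 [0.5193 0.3722 0.012 ]
 [0.3822 0.3624 0.012 ]] [0.47407465 0.37018676 0.012     ]
[[0.4295 0.3681 0.012 ]
 [0.521  0.3719 0.012 ]] [0.47524744 0.37000166 0.012     ]
```

Request:
arm_command(motion=[0.5, 0, 0, 2, 0, 0, 0, 0.5, 0, 0, 2, 0, 0, 0, 0.0, 0, 0, 2, 0, 0, 0, 0.0, 0, 0, 2, 0, 0, 0, 0.0, 0, 0, 2, 0, 0, 0, 0.0, 0, 0, 2, 0, 0, 0, 0.0, 0, 0, 2, 0, 0, 0, 0.0, 0, 0, 2, 0, 0, 0, 0.0, 0, 0, 2, 0, 0, 0, 0.0, 0, 0, 2, 0, 0, 0])

```text
clock: 2.83
tool_pos: [0.4761, 0.3695, 0.0036]
ee_rot: [0.001, -0.02, 1.0, 0.001]
contact_force: [-0.2, -0.2, 5.7]
gripper_width: 0.214
```

Request:
arm_command(motion=[0.0, 0, 0, -20, 0, 0, 0, 0.0, 0, 0, -60, 0, 0, 0, 0.0, 0, 0, -100, 0, 0, 0, 0.0, 0, 0, -130, 0, 0, 0, 0.0, 0, 0, -150, 0, 0, 0, 0.0, 0, 0, -150, 0, 0, 0])

```text
clock: 3.33
tool_pos: [0.4779, 0.3707, 0.1577]
ee_rot: [0.004, -0.019, 1.0, 0.003]
contact_force: [1.2, 1.1, -1.3]
gripper_width: 0.213
```

```bash
python3 - <<'E'
from h import *
where(); snap('wrist','w3'); where()
E
```

```text
t 3.33 p [0.4779 0.3707 0.1577] psi 92.23 zax [ 0.007  0.006 -1.   ] F [ 1.2  1.1 -1.3] g 0.213 q [-0.71  0.47 -0.01  1.79  0.01  0.88  0.89]
t 3.38 p [0.4767 0.3697 0.155 ] psi 92.23 zax [ 0.004   0.0033 -1.    ] F [-0.2  0.4 -2.5] g 0.208 q [-0.71  0.47 -0.01  1.79  0.01  0.87  0.89]
```

View pics/w3.png

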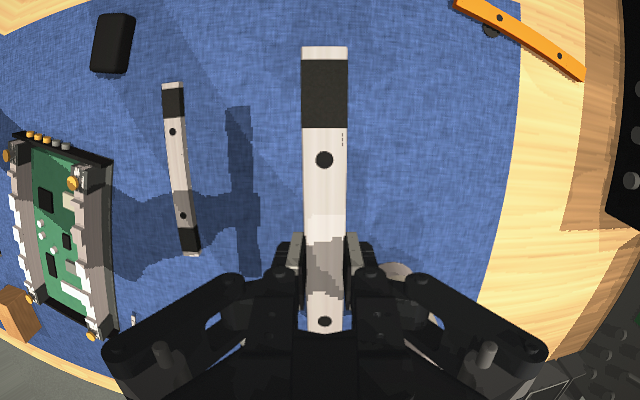

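```bash
cat >> h.py <<'E'
def held(tag,uv,ztool=-0.0085):
    # pixel -> tool coords on plane z_tool
    ci=camera_info('wrist');K=np.array(ci['mtx']);T=np.array(ci['tool_from_camera'])
    X=wrist_plane(uv,ztool,np.zeros(3),[1,0,0,0]); print('tool mm',(X*1000).round(1),'mid',(X.mean(0)*1000).round(1))
E
python3 - <<'E'
from h import *
held('w3',[[324,160],[324,321]])
goal(.652,-.015,.17,-14)
E
```

```text
tool mm [[ 47.2  -0.9  -8.5]
 [-42.8  -1.   -8.5]] mid [ 2.2 -1.  -8.5]
shift [-160.2 -391.2  -15.6] rv [ 6.0000e-03 -1.0000e-04  1.8541e+00] rows 15.0
```

Request:
arm_command(motion=[0, -40, -98, -16, 0, 0, 0.46, 0, -40, -98, -16, 0, 0, 0.46, 0, -40, -98, -16, 0, 0, 0.46, 0, -80, -196, -16, 0, 0, 0.93, 0, -80, -196, -16, 0, 0, 0.93, 0, -80, -196, -16, 0, 0, 0.93, 0, -80, -196, -16, 0, 0, 0.93, 0, -120, -294, -16, 0, 0, 1.4, 0, -120, -294, -16, 0, 0, 1.4, 0, -120, -294, -16, 0, 0, 1.4, 0, -120, -294, -16, 0, 0, 1.4, 0, -160, -391, -16, 0, 0, 1.854, 0, -160, -391, -16, 0, 0, 1.854, 0, -160, -391, -16, 0, 0, 1.854, 0, -160, -391, -16, 0, 0, 1.854, 0, -160, -391, -16, 0, 0, 1.854, 0, -160, -391, -16, 0, 0, 1.854, 0, -160, -391, -16, 0, 0, 1.854, 0, -160, -391, -16, 0, 0, 1.854])

```text
clock: 4.97
tool_pos: [0.6502, -0.014, 0.1676]
ee_rot: [-0.001, 0.787, 0.617, -0.0]
contact_force: [-0.2, 0.1, -1.1]
gripper_width: 0.212
```

```bash
python3 - <<'E'
from h import *
where(); snap('wrist','w4'); where()
E
```

```text
t 4.97 p [ 0.6502 -0.014   0.1676] psi -13.76 zax [-1.2e-03  7.0e-04 -1.0e+00] F [-0.2  0.1 -1.1] g 0.212 q [-0.38  0.57  0.49  1.68 -0.31  0.97 -0.02]
t 5.02 p [ 0.6504 -0.0142  0.168 ] psi -13.8 zax [-6.e-04  6.e-04 -1.e+00] F [-0.1 -0.2 -1.8] g 0.211 q [-0.38  0.57  0.49  1.68 -0.31  0.97 -0.02]
```

View pics/w4.png

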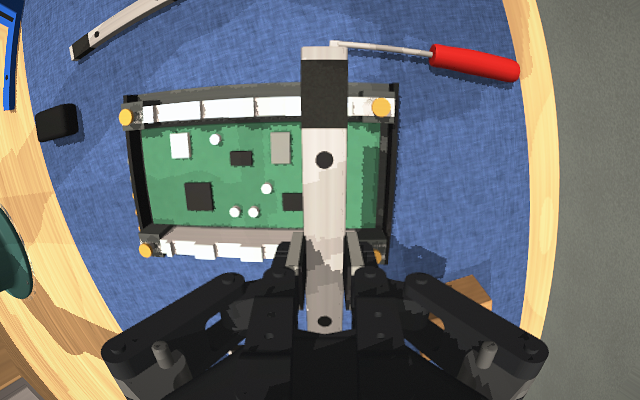

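```bash
cat >> h.py <<'E'
def wpins(tag):
    f=np.load(tag+'.npz');p=f['p'];hsv=cv2.cvtColor(p,cv2.COLOR_RGB2HSV)
    m=((hsv[...,0]>12)&(hsv[...,0]<28)&(hsv[...,1]>120)&(hsv[...,2]>120)).astype(np.uint8)
    k,l,st,c=cv2.connectedComponentsWithStats(m)
    for i in range(1,k):
        X=wrist_plane(c[i],.053,f['tp'],f['er'])[0]
        if st[i,4]>40 and st[i,4]<1500: print('pin',c[i].round(1),st[i,4],st[i,2:4],X.round(4))
E
python3 - <<'E'
from h import *
wpins('w4')
E
```

```text
pin [518.2  31.6] 1111 [30 80] [0.8633 0.0898 0.053 ]
pin [527.    6.3] 42 [ 6 17] [0.8828 0.1151 0.053 ]
pin [16.4 69.8] 173 [13 92] [0.3184 0.2228 0.053 ]
pin [380.6 107. ] 277 [19 19] [0.7122 0.041  0.053 ]
pin [125.2 116.8] 176 [13 17] [0.4826 0.0983 0.053 ]
pin [ 31.9 137.9] 41 [ 7 15] [0.325  0.1293 0.053 ]
pin [144.6 250. ] 129 [13 14] [ 0.4481 -0.0369  0.053 ]
pin [377.4 255.9] 61 [ 7 14] [ 0.6833 -0.0933  0.053 ]
pin [472.  290.4] 671 [46 36] [ 0.7799 -0.1679  0.053 ]
pin [ 34.4 351.8] 777 [ 73 103] [-0.0009 -0.2092  0.053 ]
pin [438.1 322.4] 67 [13 11] [ 0.738  -0.2006  0.053 ]
```

```bash
python3 - <<'E'
from h import *
goal(.6525,-.0172,.058,-14)
E
```

```text
shift [ -2.4   2.8 109.9] rv [-0.0008 -0.0005  0.0034] rows 3.0
```

Request:
arm_command(motion=[0, -2.4, 2.8, 40, 0, 0, 0.003, 0, -2.4, 2.8, 80, 0, 0, 0.003, 0, -2.4, 2.8, 100, 0, 0, 0.003, 0, -2.4, 2.8, 110, 0, 0, 0.003, 0, -2.4, 2.8, 110, 0, 0, 0.003, 0, -2.4, 2.8, 110, 0, 0, 0.003])

```text
clock: 5.52
tool_pos: [0.6535, -0.0184, 0.059]
ee_rot: [0.0, 0.789, 0.615, 0.0]
contact_force: [0.7, -0.5, -0.3]
gripper_width: 0.208
```

```bash
python3 - <<'E'
from h import *
where(); snap('wrist','w5'); where()
E
```

```text
t 5.52 p [ 0.6535 -0.0184  0.059 ] psi -14.11 zax [ 1.e-03 -1.e-04 -1.e+00] F [ 0.7 -0.5 -0.3] g 0.208 q [-0.33  0.71  0.43  1.72 -0.39  0.79  0.04]
t 5.57 p [ 0.6542 -0.0185  0.06  ] psi -14.13 zax [ 0.0029  0.     -1.    ] F [ 0.2 -0.9 -2.2] g 0.209 q [-0.33  0.71  0.43  1.72 -0.39  0.79  0.04]
```

View pics/w5.png

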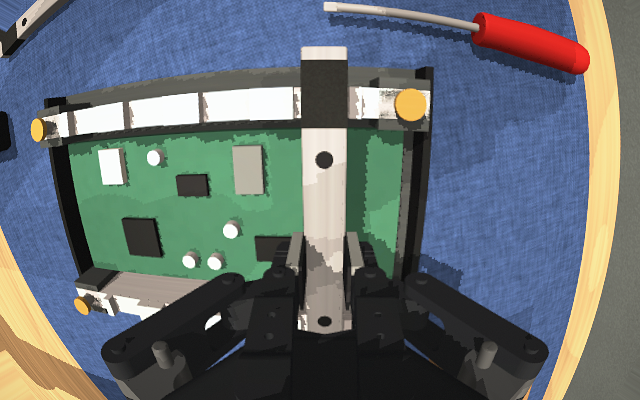

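```bash
python3 - <<'E'
from h import *
wpins('w5'); f=np.load('w5.npz')
held('w5',[[324,160],[324,321]])
# expected notch in camera from fl pin
fl=wrist_plane([[411,105]],.0545,f['tp'],f['er'])[0]
a=np.radians(-14);ex=np.array([np.cos(a),np.sin(a)]);ey=np.array([-ex[1],ex[0]])
t=fl[:2]-44*.001*ex-.07*ey
print('fl',fl.round(4),'notch centre',t.round(4)); 
b=wrist_plane([[324,160],[324,321]],f['tp'][2]+.0085,f['tp'],f['er']).mean(0)
d=t-b[:2];print('move needed chassis x,y mm',(d@ex*1000).round(1),(d@ey*1000).round(1))
E
```

```text
pin [577.9  19.3] 431 [17 48] [0.839  0.0775 0.053 ]
pin [410.2 104.3] 813 [31 33] [0.7121 0.0412 0.053 ]
pin [ 36.7 129.4] 234 [12 24] [0.4828 0.0984 0.053 ]
pin [  9.1 248.9] 47 [20 44] [0.3744 0.025  0.053 ]
pin [ 80.7 305.4] 159 [15 19] [ 0.4481 -0.0366  0.053 ]
pin [564.6 351.3] 99 [ 9 37] [ 0.8414 -0.199   0.053 ]
pin [548.3 391. ] 108 [10 24] [ 0.8388 -0.2667  0.053 ]
tool mm [[ 46.7   0.3  -8.5]
 [-43.1   0.3  -8.5]] mid [ 1.8  0.3 -8.5]
fl [0.712  0.0409 0.0545] notch centre [ 0.6524 -0.0164]
move needed chassis x,y mm -1.9 -0.1
```

Request:
arm_command(motion=[0, 0, -1.8, 5, 0, 0, 0, 0, 0, -1.8, 10, 0, 0, 0, 0, 0, -1.8, 14, 0, 0, 0, 0, 0, -1.8, 15, 0, 0, 0, 0, 0, -1.8, 15, 0, 0, 0])

```text
clock: 5.98
tool_pos: [0.6512, -0.0179, 0.0436]
ee_rot: [-0.0, 0.789, 0.615, 0.0]
contact_force: [-1.0, 0.1, 1.9]
gripper_width: 0.211
```

```bash
python3 - <<'E'
from h import *
where(); snap('wrist','w6'); where();snap('side','s6')
p=cv2.imread('pics/s6.png');cv2.imwrite('pics/s6c.png',cv2.resize(p[150:250,270:400],None,fx=5,fy=5,interpolation=cv2.INTER_CUBIC))
E
```

```text
t 5.98 p [ 0.6512 -0.0179  0.0436] psi -14.15 zax [ 1.e-04  4.e-04 -1.e+00] F [-1.   0.1  1.9] g 0.211 q [-0.32  0.73  0.42  1.73 -0.4   0.77  0.05]
t 6.03 p [ 0.6512 -0.018   0.0436] psi -14.15 zax [ 1.e-04  4.e-04 -1.e+00] F [-1.6  1.2  1. ] g 0.214 q [-0.32  0.73  0.42  1.73 -0.4   0.77  0.05]
```

View pics/w6.png

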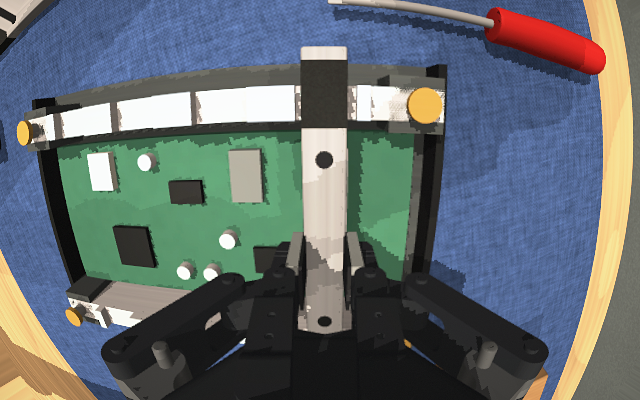

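View pics/s6c.png

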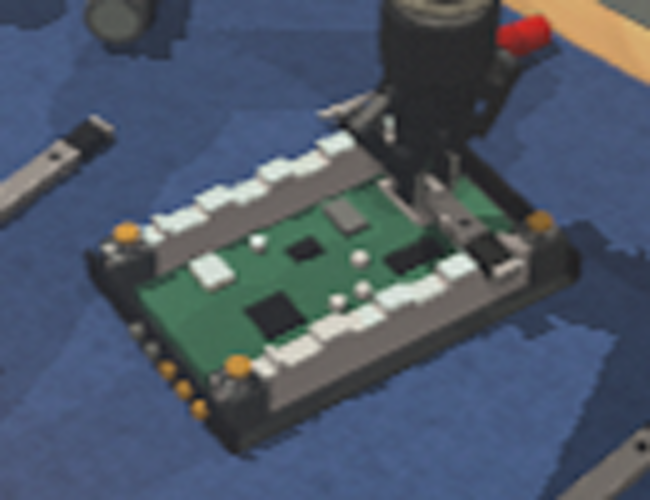

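Request:
arm_command(motion=[0, 0, 0, 1, 0, 0, 0, 0, 0, 0, 1, 0, 0, 0, 0.36, 0, 0, 1, 0, 0, 0, 0.36, 0, 0, 1, 0, 0, 0, 0.36, 0, 0, 1, 0, 0, 0, 0.36, 0, 0, 1, 0, 0, 0, 0.36, 0, 0, -10, 0, 0, 0, 0.36, 0, 0, -40, 0, 0, 0, 0.36, 0, 0, -80, 0, 0, 0, 0.5, 0, 0, -110, 0, 0, 0, 0.5, 0, 0, -120, 0, 0, 0, 0.5, 0, 0, -120, 0, 0, 0])

```text
clock: 7.08
tool_pos: [0.6534, -0.0184, 0.1676]
ee_rot: [0.002, 0.789, 0.615, 0.003]
contact_force: [-0.5, 0.1, 0.4]
gripper_width: 0.499
```

```bash
cat >> h.py <<'E'
E
python3 - <<'E'
from h import *
where(); snap('wrist','w7'); where()
wbars('w7',.052);wpins('w7')
E
```

```text
t 7.08 p [ 0.6534 -0.0184  0.1676] psi -14.16 zax [ 7.2e-03  6.0e-04 -1.0e+00] F [-0.5  0.1  0.4] g 0.499 q [-0.38  0.57  0.5   1.68 -0.32  0.97 -0.01]
t 7.13 p [ 0.6519 -0.0181  0.165 ] psi -14.15 zax [ 3.2e-03  6.0e-04 -1.0e+00] F [-0.1  0.1 -0.8] g 0.498 q [-0.38  0.57  0.5   1.68 -0.32  0.97 -0.01]
bar [116.  19.] ctr [503.3 195.7] size 17.1 97.0 yaw 2.75
bar [253. 104.] ctr [611.8  66.3] size 16.8 99.7 yaw -14.12
pin [513.1  30. ] 1037 [29 79] [0.8636 0.0859 0.053 ]
pin [13.2 63.9] 131 [ 6 79] [0.322  0.2302 0.053 ]
pin [374.2 102.4] 297 [19 20] [0.7124 0.041  0.053 ]
pin [119.7 115.4] 164 [13 16] [0.4826 0.0984 0.053 ]
pin [ 40.5 163.5] 51 [14 46] [0.3371 0.0925 0.053 ]
pin [140.2 248.9] 128 [13 14] [ 0.4483 -0.037   0.053 ]
pin [363.2 253.5] 68 [ 7 15] [ 0.6742 -0.0918  0.053 ]
pin [472.3 280. ] 128 [25 22] [ 0.784  -0.1597  0.053 ]
pin [ 33.7 354.7] 704 [70 97] [ 0.0008 -0.2127  0.053 ]
pin [463.  322.2] 52 [ 9 12] [ 0.7722 -0.219   0.053 ]
pin [427.8 344.5] 463 [26 30] [ 0.7266 -0.239   0.053 ]
```

View pics/w7.png

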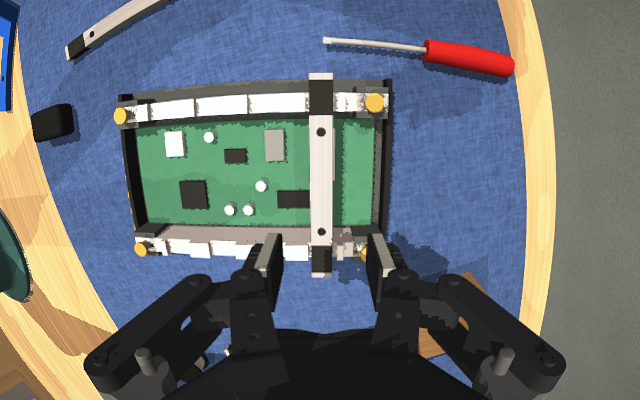

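```bash
cat >> h.py <<'E'
C0=np.array([.5800,.0025])
def chs(X,c=C0,yaw=-14.0):
    a=np.radians(yaw);ex=np.array([np.cos(a),np.sin(a)]);ey=np.array([-ex[1],ex[0]])
    d=np.asarray(X)[...,:2]-c; return np.stack([d@ex,d@ey],-1)*1000
E
python3 - <<'E'
from h import *
f=np.load('w7.npz')
b=wrist_plane([[321,132],[321.5,232]],.052,f['tp'],f['er'])
fl=np.array([.7124,.041]);nr=np.array([.4483,-.0370]);c=(fl+nr)/2;print(c)
print(chs(b,c),chs(b.mean(0),c))
goal(.4805,.219,.16,92.5)
E
```

```text
[0.58035 0.002  ]
[[ 74.62528888  44.4752977 ]
 [ 74.58460788 -45.92509948]] [74.60494838 -0.72490089]
shift [ 188.  -224.2    4.6] rv [ 3.3000e-03  1.8000e-03 -1.8614e+00] rows 15.0
```

Request:
arm_command(motion=[0.5, 47, -56, 4, 0, 0, -0.46, 0.5, 47, -56, 4, 0, 0, -0.46, 0.5, 47, -56, 4, 0, 0, -0.46, 0.5, 94, -112, 4, 0, 0, -0.93, 0.5, 94, -112, 4, 0, 0, -0.93, 0.5, 94, -112, 4, 0, 0, -0.93, 0.5, 94, -112, 4, 0, 0, -0.93, 0.5, 188, -224, 4, 0, 0, -1.861, 0.5, 188, -224, 4, 0, 0, -1.861, 0.5, 188, -224, 4, 0, 0, -1.861, 0.5, 188, -224, 4, 0, 0, -1.861, 0.5, 188, -224, 4, 0, 0, -1.861, 0.5, 188, -224, 4, 0, 0, -1.861, 0.5, 188, -224, 4, 0, 0, -1.861, 0.5, 188, -224, 4, 0, 0, -1.861, 0.5, 188, -224, 4, 0, 0, -1.861, 0.5, 188, -224, 4, 0, 0, -1.861, 0.5, 188, -224, 4, 0, 0, -1.861])

```text
clock: 8.63
tool_pos: [0.4793, 0.2186, 0.1583]
ee_rot: [-0.001, -0.02, 1.0, -0.0]
contact_force: [-0.2, 1.0, 0.0]
gripper_width: 0.507
```

```bash
python3 - <<'E'
from h import *
where(); snap('wrist','w8'); where()
wbars('w8')
E
```

```text
t 8.63 p [0.4793 0.2186 0.1583] psi 92.3 zax [-1.7e-03 -8.0e-04 -1.0e+00] F [-0.2  1.   0. ] g 0.507 q [-0.52  0.35  0.03  1.97 -0.02  0.82  1.13]
t 8.68 p [0.4795 0.2187 0.1586] psi 92.34 zax [-1.2e-03 -6.0e-04 -1.0e+00] F [ 0.8 -0.1  0.3] g 0.498 q [-0.52  0.35  0.03  1.97 -0.02  0.82  1.13]
bar [325. 175.] ctr [481.  218.5] size 19.6 119.0 yaw 2.83
```

View pics/w8.png

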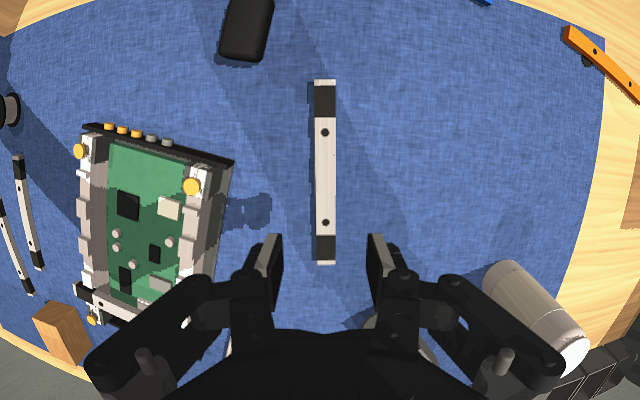

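```bash
python3 - <<'E'
from h import *
goal(.481,.2185,.003,92.6)
E
```

```text
shift [-1.700e+00 -1.000e-01  1.556e+02] rv [-0.0006 -0.0012 -0.0046] rows 4.0
```

Request:
arm_command(motion=[0.5, -1.5, 0, 40, 0, 0, -0.005, 0.5, -1.5, 0, 80, 0, 0, -0.005, 0.5, -1.5, 0, 120, 0, 0, -0.005, 0.5, -1.5, 0, 140, 0, 0, -0.005, 0.5, -1.5, 0, 150, 0, 0, -0.005, 0.5, -1.5, 0, 155.5, 0, 0, -0.005, 0.5, -1.5, 0, 155.5, 0, 0, -0.005, 0.5, -1.5, 0, 155.5, 0, 0, -0.005, 0, -1.5, 0, 155.5, 0, 0, -0.005, 0, -1.5, 0, 155.5, 0, 0, -0.005, 0, -1.5, 0, 155.5, 0, 0, -0.005, 0, -1.5, 0, 155.5, 0, 0, -0.005, 0, -1.5, 0, 155.5, 0, 0, -0.005, 0, -1.5, 0, 155.5, 0, 0, -0.005, 0, -1.5, 0, 155.5, 0, 0, -0.005])

```text
clock: 9.93
tool_pos: [0.4825, 0.2196, 0.0056]
ee_rot: [0.001, -0.024, 1.0, 0.001]
contact_force: [0.2, 0.6, 5.7]
gripper_width: 0.209
```

```bash
python3 - <<'E'
from h import *
where()
t=np.array([.58035,.002])+.025*np.array([np.cos(np.radians(-14)),np.sin(np.radians(-14))]);print(t)
E
```

```text
t 9.93 p [0.4825 0.2196 0.0056] psi 92.75 zax [ 0.0027  0.0015 -1.    ] F [0.2 0.6 5.7] g 0.209 q [-0.51  0.61  0.02  2.02 -0.03  0.5   1.15]
[ 0.60460739 -0.00404805]
```

Request:
arm_command(motion=[0.0, 0, 0, -20, 0, 0, 0, 0.0, 0, 0, -60, 0, 0, 0, 0.0, 0, 0, -100, 0, 0, 0, 0.0, 0, 0, -130, 0, 0, 0, 0.0, 0, 0, -160, 0, 0, 0, 0.0, 0, 0, -160, 0, 0, 0, 0.0, 0, 0, -160, 0, 0, 0])

```text
clock: 10.52
tool_pos: [0.4825, 0.2196, 0.1664]
ee_rot: [0.002, -0.024, 1.0, 0.001]
contact_force: [-0.1, 0.5, -3.0]
gripper_width: 0.206
```

```bash
python3 - <<'E'
from h import *
where()
goal(.6042,-.0055,.16,-14)
E
```

```text
t 10.52 p [0.4825 0.2196 0.1664] psi 92.75 zax [ 0.0049  0.0027 -1.    ] F [-0.1  0.5 -3. ] g 0.206 q [-0.52  0.34  0.03  1.96 -0.02  0.83  1.14]
shift [-110.7 -230.7    6.4] rv [6.3000e-03 1.2000e-03 1.8632e+00] rows 15.0
```

Request:
arm_command(motion=[0, -28, -58, 0, 0, 0, 0.46, 0, -28, -58, 0, 0, 0, 0.46, 0, -28, -58, 0, 0, 0, 0.46, 0, -56, -115, 0, 0, 0, 0.93, 0, -56, -115, 0, 0, 0, 0.93, 0, -56, -115, 0, 0, 0, 0.93, 0, -56, -115, 0, 0, 0, 0.93, 0, -111, -231, 4, 0, 0, 1.863, 0, -111, -231, 4, 0, 0, 1.863, 0, -111, -231, 4, 0, 0, 1.863, 0, -111, -231, 4, 0, 0, 1.863, 0, -111, -231, 4, 0, 0, 1.863, 0, -111, -231, 4, 0, 0, 1.863, 0, -111, -231, 4, 0, 0, 1.863, 0, -111, -231, 4, 0, 0, 1.863, 0, -111, -231, 50, 0, 0, 1.863, 0, -111, -231, 90, 0, 0, 1.863, 0, -111, -231, 100, 0, 0, 1.863, 0, -111, -231, 100, 0, 0, 1.863, 0, -111, -231, 100, 0, 0, 1.863])

```text
clock: 12.18
tool_pos: [0.6029, -0.0069, 0.0634]
ee_rot: [-0.0, 0.788, 0.616, -0.001]
contact_force: [1.6, 0.5, -1.1]
gripper_width: 0.209
```

```bash
python3 - <<'E'
from h import *
where(); snap('wrist','w9'); where(); wpins('w9')
E
```

```text
t 12.18 p [ 0.6029 -0.0069  0.0634] psi -14.01 zax [-1.9e-03 -8.0e-04 -1.0e+00] F [ 1.6  0.5 -1.1] g 0.209 q [-0.38  0.64  0.45  1.85 -0.39  0.74  0.04]
t 12.23 p [ 0.6042 -0.0069  0.0648] psi -14.01 zax [ 1.3e-03 -4.0e-04 -1.0e+00] F [ 0.9 -0.4 -1.3] g 0.208 q [-0.38  0.64  0.45  1.85 -0.39  0.74  0.04]
pin [608.8  23.6] 481 [17 58] [0.8282 0.0881 0.053 ]
pin [496.2 109.1] 586 [26 30] [0.7117 0.0415 0.053 ]
pin [ 88.9 118.1] 363 [18 27] [0.4824 0.0984 0.053 ]
pin [618.1 157.5] 80 [ 4 53] [ 0.8236 -0.0081  0.053 ]
pin [  6.7 225.8] 1091 [ 32 118] [0.3291 0.0557 0.053 ]
pin [130.7 311. ] 224 [17 20] [ 0.448  -0.0366  0.053 ]
pin [587.5 340.5] 110 [11 37] [ 0.8287 -0.1975  0.053 ]
pin [568.6 386. ] 161 [16 34] [ 0.828  -0.2793  0.053 ]
pin [  8.8 380.3] 52 [20 14] [-0.014  -0.1849  0.053 ]
pin [ 17.8 392. ] 518 [40 21] [-0.0184 -0.2149  0.053 ]
```

View pics/w9.png

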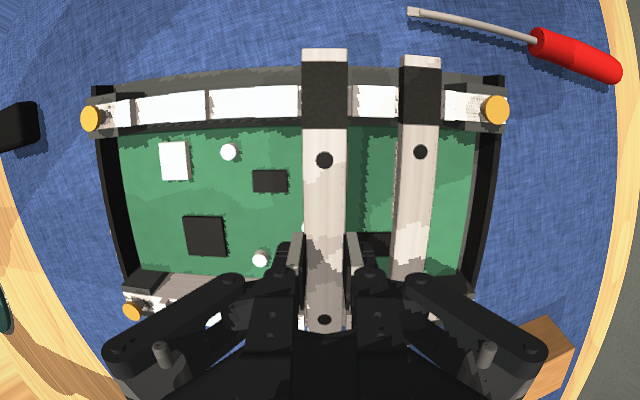

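```bash
cat >> h.py <<'E'
def fit(tag,h1,h2,fl,nr,tx):
    f=np.load(tag+'.npz');fl=np.array(fl);nr=np.array(nr);c=(fl+nr)/2
    held(tag,[h1,h2],-.0075)
    b=wrist_plane([h1,h2],f['tp'][2]+.0075,f['tp'],f['er'])
    q=chs(b,c); m=q.mean(0); print('c',c,'bar in chassis',m.round(1),'yaw err deg',np.degrees(np.arctan2(q[0,0]-q[1,0],q[0,1]-q[1,1])).round(2),'move tool(y=chx,x=chy) y',round(tx-m[0],1),'x',round(-m[1],1))
E
python3 - <<'E'
from h import *
fit('w9',[324.5,160],[324.5,320],[.7117,.0413],[.4478,-.0366],25)
E
```

```text
tool mm [[ 46.5   0.6  -7.5]
 [-43.2   0.6  -7.5]] mid [ 1.7  0.6 -7.5]
c [0.57975 0.00235] bar in chassis [25.3 -1.7] yaw err deg -0.02 move tool(y=chx,x=chy) y -0.3 x 1.7
```

Request:
arm_command(motion=[0, 1.5, 0, 8, 0, 0, 0, 0, 1.5, 0, 14, 0, 0, 0, 0, 1.5, 0, 18, 0, 0, 0, 0, 1.5, 0, 20, 0, 0, 0, 0, 1.5, 0, 20.5, 0, 0, 0, 0, 1.5, 0, 20.5, 0, 0, 0])

```text
clock: 12.73
tool_pos: [0.6042, -0.0046, 0.0455]
ee_rot: [-0.0, 0.788, 0.616, 0.001]
contact_force: [-4.9, 1.5, 14.6]
gripper_width: 0.204
```

```bash
python3 - <<'E'
from h import *
where()
E
```

```text
t 12.73 p [ 0.6042 -0.0046  0.0455] psi -13.98 zax [ 8.0e-04  1.7e-03 -1.0e+00] F [-4.9  1.5 14.6] g 0.204 q [-0.37  0.66  0.43  1.86 -0.41  0.71  0.05]
```

Request:
arm_command(motion=[0, 0, 0, -0.7, 0, 0, 0, 0, 0, 0, -0.7, 0, 0, 0, 0.36, 0, 0, -0.7, 0, 0, 0, 0.36, 0, 0, -0.7, 0, 0, 0, 0.36, 0, 0, -0.7, 0, 0, 0, 0.36, 0, 0, -0.7, 0, 0, 0, 0.36, 0, 0, -10, 0, 0, 0, 0.36, 0, 0, -40, 0, 0, 0, 0.36, 0, 0, -80, 0, 0, 0, 0.5, 0, 0, -110, 0, 0, 0, 0.5, 0, 0, -120, 0, 0, 0, 0.5, 0, 0, -120, 0, 0, 0, 0.5, 0, 0, -120, 0, 0, 0])

```text
clock: 13.82
tool_pos: [0.6036, -0.0047, 0.1634]
ee_rot: [-0.0, 0.788, 0.616, 0.0]
contact_force: [-0.7, 0.9, -0.6]
gripper_width: 0.498
```

```bash
python3 - <<'E'
from h import *
where(); snap('wrist','w10'); where(); wpins('w10')
snap('top','t10')
f=np.load('t10.npz');p,d=f['p'],f['d']
hsv=cv2.cvtColor(p,cv2.COLOR_RGB2HSV)
m=(hsv[...,1]<70)&(hsv[...,2]>90)
k,l,st,c=cv2.connectedComponentsWithStats(m.astype(np.uint8))
for i in range(1,k):
    if st[i,4]<60: continue
    v,u=np.where(l==i); X=onplane('top',np.stack([u,v],-1),0.012)
    r=cv2.minAreaRect((X[:,:2]*1000).astype(np.float32))
    if 300<r[0][0]<850 and r[0][1]<-200: print(c[i].round(1),st[i,4],np.round(r[0],1),np.round(r[1],1),round(r[2],1))
goal(.551,-.239,.165,-87)
E
```

```text
t 13.82 p [ 0.6036 -0.0047  0.1634] psi -13.97 zax [ 5.e-04  5.e-04 -1.e+00] F [-0.7  0.9 -0.6] g 0.498 q [-0.44  0.5   0.52  1.81 -0.31  0.92 -0.03]
t 13.87 p [ 0.6029 -0.0046  0.1623] psi -13.97 zax [-1.8e-03  2.0e-04 -1.0e+00] F [ 0.2 -1.1 -0.8] g 0.497 q [-0.44  0.5   0.52  1.81 -0.31  0.92 -0.03]
pin [14.5 10.1] 164 [24 40] [0.2852 0.3141 0.053 ]
pin [542.6  28.5] 206 [18 66] [0.8473 0.0999 0.053 ]
pin [ 8.5 16. ] 60 [16 27] [0.2699 0.3144 0.053 ]
pin [31.6 60.9] 237 [19 97] [0.3148 0.2247 0.053 ]
pin [435.3 106.8] 274 [18 19] [0.7121 0.0412 0.053 ]
pin [162.9 110.8] 220 [15 19] [0.4826 0.0985 0.053 ]
pin [180.6 253.6] 161 [14 16] [ 0.4481 -0.0368  0.053 ]
pin [421.4 255.3] 192 [16 15] [ 0.6784 -0.0931  0.053 ]
pin [504.5 293.5] 1321 [55 51] [ 0.7742 -0.1769  0.053 ]
pin [ 41.2 354.1] 840 [ 81 100] [-0.0072 -0.1955  0.053 ]
pin [463.8 323.3] 47 [ 9 11] [ 0.7214 -0.2021  0.053 ]
[595.5 134.6] 5897 [ 715.2 -843.7] [234.2 312.8] 5.7
[437.7 167. ] 228 [ 618.9 -324.7] [119.1  20.9] 7.7
[482.6 176.1] 227 [ 587.2 -465.5] [45.3 61. ] 36.9
[411.7 191.2] 145 [ 547.5 -239.2] [ 17.8 113.7] 84.5
[472.2 219.3] 73 [ 448.8 -422.6] [35.8 30.5] 25.7
[637.7 240.6] 107 [ 358.6 -921. ] [ 12.2 108.5] 82.2
shift [-239.8    6.5   -3.1] rv [-0.0019  0.0025  1.2746] rows 11.0
```

View pics/w10.png

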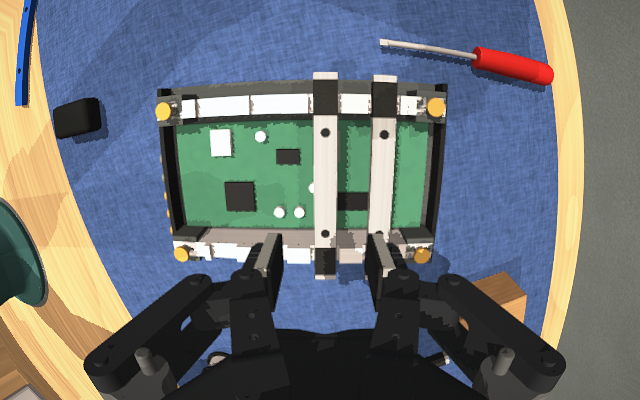

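```bash
python3 - <<'E'
from h import *
f=np.load('w10.npz');b=wrist_plane([[325.5,132],[325,233.5]],.052,f['tp'],f['er']);print(chs(b,np.array([.5803,.0024])))
goal(.551,-.239,.165,-93.2)
E
```

```text
[[ 25.9435382   45.66321975]
 [ 25.65820278 -44.80328738]]
shift [-239.8    6.5   -3.1] rv [-0.0018  0.0026  1.3828] rows 12.0
```

Request:
arm_command(motion=[0.5, -80, 2, -3, 0, 0, 0.46, 0.5, -80, 2, -3, 0, 0, 0.46, 0.5, -80, 2, -3, 0, 0, 0.46, 0.5, -160, 4, -3, 0, 0, 0.92, 0.5, -160, 4, -3, 0, 0, 0.92, 0.5, -160, 4, -3, 0, 0, 0.92, 0.5, -160, 4, -3, 0, 0, 0.92, 0.5, -240, 6, -3, 0, 0, 1.383, 0.5, -240, 6, -3, 0, 0, 1.383, 0.5, -240, 6, -3, 0, 0, 1.383, 0.5, -240, 6, -3, 0, 0, 1.383, 0.5, -240, 6, -3, 0, 0, 1.383, 0.5, -240, 6, -3, 0, 0, 1.383, 0.5, -240, 6, -3, 0, 0, 1.383, 0.5, -240, 6, -3, 0, 0, 1.383])

```text
clock: 15.17
tool_pos: [0.5516, -0.2386, 0.1657]
ee_rot: [-0.0, 1.0, -0.027, -0.0]
contact_force: [-0.2, -0.2, 0.2]
gripper_width: 0.498
```

```bash
python3 - <<'E'
from h import *
where(); snap('wrist','w11'); where()
wbars('w11')
E
```

```text
t 15.17 p [ 0.5516 -0.2386  0.1657] psi -93.05 zax [-9.e-04  4.e-04 -1.e+00] F [-0.2 -0.2  0.2] g 0.498 q [-0.29  0.59  0.88  1.83 -0.54  0.99 -0.8 ]
t 15.22 p [ 0.5516 -0.2387  0.166 ] psi -93.08 zax [-4.e-04  4.e-04 -1.e+00] F [-0.2  0.1  0.1] g 0.504 q [-0.29  0.59  0.88  1.83 -0.54  0.99 -0.8 ]
bar [407. 102.] ctr [ 620.6 -323.1] size 23.2 119.0 yaw 7.65
bar [324. 172.] ctr [ 552.4 -239.3] size 20.9 118.0 yaw -3.37
```

View pics/w11.png

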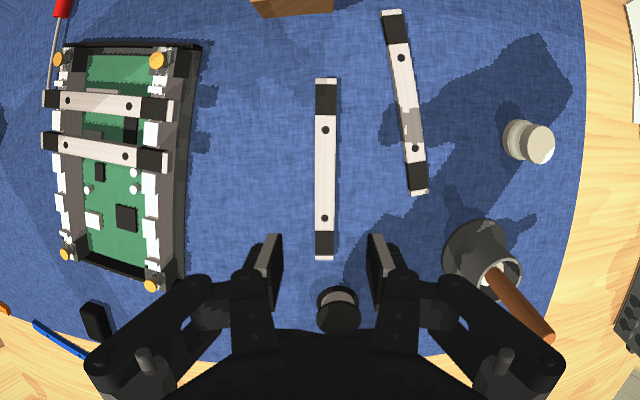

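```bash
python3 - <<'E'
from h import *
goal(.5525,-.2393,.0035,-93.3)
E
```

```text
shift [  1.    0.6 162.5] rv [-0.0004  0.0005  0.0038] rows 4.0
```

Request:
arm_command(motion=[0.5, 1, 0.5, 40, 0, 0, 0.004, 0.5, 1, 0.5, 80, 0, 0, 0.004, 0.5, 1, 0.5, 120, 0, 0, 0.004, 0.5, 1, 0.5, 145, 0, 0, 0.004, 0.5, 1, 0.5, 155, 0, 0, 0.004, 0.5, 1, 0.5, 162, 0, 0, 0.004, 0.5, 1, 0.5, 162, 0, 0, 0.004, 0.5, 1, 0.5, 162, 0, 0, 0.004, 0, 1, 0.5, 162, 0, 0, 0.004, 0, 1, 0.5, 162, 0, 0, 0.004, 0, 1, 0.5, 162, 0, 0, 0.004, 0, 1, 0.5, 162, 0, 0, 0.004, 0, 1, 0.5, 162, 0, 0, 0.004, 0, 1, 0.5, 162, 0, 0, 0.004, 0, 1, 0.5, 162, 0, 0, 0.004])

```text
clock: 16.47
tool_pos: [0.5538, -0.2402, 0.0063]
ee_rot: [0.0, 1.0, -0.03, 0.002]
contact_force: [-1.2, 0.7, 6.3]
gripper_width: 0.204
```

Request:
arm_command(motion=[0.0, 0, 0, -20, 0, 0, 0, 0.0, 0, 0, -60, 0, 0, 0, 0.0, 0, 0, -100, 0, 0, 0, 0.0, 0, 0, -130, 0, 0, 0, 0.0, 0, 0, -160, 0, 0, 0, 0.0, 0, 0, -160, 0, 0, 0, 0.0, 0, 0, -160, 0, 0, 0])

```text
clock: 17.05
tool_pos: [0.5537, -0.24, 0.1666]
ee_rot: [0.0, 1.0, -0.03, 0.002]
contact_force: [-0.3, 0.3, -2.1]
gripper_width: 0.205
```

```bash
python3 - <<'E'
from h import *
where()
t=np.array([.5803,.0024])+.025*-np.array([np.cos(np.radians(-14)),np.sin(np.radians(-14))]);print(t)
goal(t[0],t[1]-.001,.16,-14)
E
```

```text
t 17.05 p [ 0.5537 -0.24    0.1666] psi -93.43 zax [ 4.7e-03 -2.0e-04 -1.0e+00] F [-0.3  0.3 -2.1] g 0.205 q [-0.29  0.59  0.89  1.82 -0.55  0.99 -0.8 ]
[0.55604261 0.00844805]
shift [ -12.5 -247.1    6.6] rv [ 0.0032 -0.004  -1.3863] rows 12.0
```

Request:
arm_command(motion=[0, -4, -82, 0, 0, 0, -0.46, 0, -4, -82, 0, 0, 0, -0.46, 0, -4, -82, 0, 0, 0, -0.46, 0, -4, -82, 0, 0, 0, -0.46, 0, -8, -164, 0, 0, 0, -0.92, 0, -8, -164, 0, 0, 0, -0.92, 0, -8, -164, 0, 0, 0, -0.92, 0, -8, -164, 0, 0, 0, -0.92, 0, -12.5, -247, 4, 0, 0, -1.386, 0, -12.5, -247, 4, 0, 0, -1.386, 0, -12.5, -247, 4, 0, 0, -1.386, 0, -12.5, -247, 4, 0, 0, -1.386, 0, -12.5, -247, 4, 0, 0, -1.386, 0, -12.5, -247, 50, 0, 0, -1.386, 0, -12.5, -247, 90, 0, 0, -1.386, 0, -12.5, -247, 100, 0, 0, -1.386, 0, -12.5, -247, 100, 0, 0, -1.386, 0, -12.5, -247, 100, 0, 0, -1.386])

```text
clock: 18.55
tool_pos: [0.5548, 0.0066, 0.0642]
ee_rot: [-0.0, 0.789, 0.614, -0.001]
contact_force: [0.7, -0.1, -1.4]
gripper_width: 0.208
```

```bash
python3 - <<'E'
from h import *
where(); snap('wrist','w12'); where(); wpins('w12')
E
```

```text
t 18.55 p [0.5548 0.0066 0.0642] psi -14.17 zax [-1.3e-03 -9.0e-04 -1.0e+00] F [ 0.7 -0.1 -1.4] g 0.208 q [-0.44  0.58  0.47  1.97 -0.4   0.68  0.03]
t 18.6 p [0.5559 0.0068 0.0655] psi -14.14 zax [ 1.5e-03 -4.0e-04 -1.0e+00] F [-0.3 -0.1 -1.7] g 0.207 q [-0.44  0.57  0.47  1.97 -0.4   0.68  0.03]
pin [633.7  25. ] 565 [16 68] [0.8187 0.1015 0.053 ]
pin [ 2.3 54.6] 49 [ 6 34] [0.3461 0.2009 0.053 ]
pin [153.4 112.4] 559 [24 30] [0.4822 0.0985 0.053 ]
pin [558.7 118.8] 404 [21 26] [0.7115 0.0418 0.053 ]
pin [ 13.3 151.4] 163 [17 51] [0.3364 0.122  0.053 ]
pin [515.9 309.5] 265 [19 20] [ 0.6768 -0.0915  0.053 ]
pin [608.5 331. ] 66 [ 8 33] [ 0.8173 -0.1931  0.053 ]
pin [ 15.1 381.5] 1162 [47 47] [-0.0269 -0.1661  0.053 ]
```

View pics/w12.png

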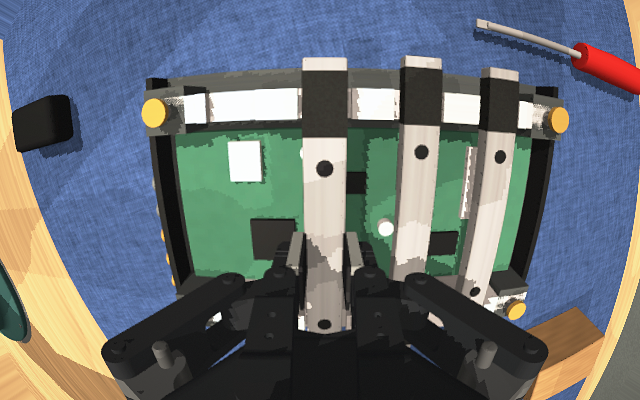

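```bash
python3 - <<'E'
from h import *
fit('w12',[324.5,169],[324,324],[.4822,.0985],[.6765,-.0918],-25)
fit('w12',[324.5,169],[324,324],[.5803*2,.0024*2],[0,0],-25)
E
```

```text
tool mm [[ 42.4   0.6  -7.5]
 [-46.2   0.3  -7.5]] mid [-1.9  0.5 -7.5]
c [0.57935 0.00335] bar in chassis [-24.2  -4.7] yaw err deg 0.33 move tool(y=chx,x=chy) y -0.8 x 4.7
tool mm [[ 42.4   0.6  -7.5]
 [-46.2   0.3  -7.5]] mid [-1.9  0.5 -7.5]
c [0.5803 0.0024] bar in chassis [-25.3  -4. ] yaw err deg 0.33 move tool(y=chx,x=chy) y 0.3 x 4.0
```

Request:
arm_command(motion=[0, 4.2, 0, 4, 0, 0, 0, 0, 4.2, 0, 14, 0, 0, 0, 0, 4.2, 0, 18, 0, 0, 0, 0, 4.2, 0, 20, 0, 0, 0, 0, 4.2, 0, 20.5, 0, 0, 0, 0, 4.2, 0, 20.5, 0, 0, 0])

```text
clock: 19.1
tool_pos: [0.5565, 0.0124, 0.0461]
ee_rot: [-0.001, 0.788, 0.615, 0.001]
contact_force: [-6.2, 2.4, 19.0]
gripper_width: 0.206
```

```bash
python3 - <<'E'
from h import *
where()
E
```

```text
t 19.1 p [0.5565 0.0124 0.0461] psi -14.03 zax [ 7.0e-04  2.6e-03 -1.0e+00] F [-6.2  2.4 19. ] g 0.206 q [-0.43  0.61  0.45  1.98 -0.42  0.65  0.05]
```

Request:
arm_command(motion=[0, 0, 0, -1, 0, 0, 0, 0, 0, 0, -1, 0, 0, 0, 0.36, 0, 0, -1, 0, 0, 0, 0.36, 0, 0, -1, 0, 0, 0, 0.36, 0, 0, -1, 0, 0, 0, 0.36, 0, 0, -1, 0, 0, 0, 0.36, 0, 0, -10, 0, 0, 0, 0.36, 0, 0, -40, 0, 0, 0, 0.36, 0, 0, -80, 0, 0, 0, 0.5, 0, 0, -110, 0, 0, 0, 0.5, 0, 0, -120, 0, 0, 0, 0.5, 0, 0, -120, 0, 0, 0, 0.5, 0, 0, -120, 0, 0, 0])

```text
clock: 20.18
tool_pos: [0.5558, 0.0118, 0.1639]
ee_rot: [-0.0, 0.788, 0.615, 0.0]
contact_force: [0.1, 0.1, -1.0]
gripper_width: 0.498
```

```bash
python3 - <<'E'
from h import *
where(); snap('wrist','w13'); where(); wpins('w13')
goal(.6205,-.323,.17,-82.2)
E
```

```text
t 20.18 p [0.5558 0.0118 0.1639] psi -14.02 zax [ 5.e-04  6.e-04 -1.e+00] F [ 0.1  0.1 -1. ] g 0.498 q [-0.52  0.42  0.56  1.93 -0.29  0.87 -0.06]
t 20.23 p [0.5551 0.0119 0.1629] psi -14.02 zax [-1.6e-03  1.0e-04 -1.0e+00] F [-0.5  0.2 -0.9] g 0.5 q [-0.52  0.43  0.56  1.93 -0.29  0.87 -0.06]
pin [36.7 16.8] 46 [ 4 34] [0.2851 0.2918 0.053 ]
pin [569.6  32.1] 285 [19 76] [0.84  0.112 0.053]
pin [49.9 60.2] 237 [ 23 102] [0.3015 0.2253 0.053 ]
pin [59.7 49.4] 51 [ 8 41] [0.3207 0.2291 0.053 ]
pin [214.2 112.2] 268 [18 19] [0.4822 0.0983 0.053 ]
pin [485.7 115.7] 233 [16 19] [0.7121 0.0414 0.053 ]
pin [ 77.6 136. ] 58 [13 45] [0.3212 0.1285 0.053 ]
pin [ 65.9 149.2] 74 [16 38] [0.2963 0.1217 0.053 ]
pin [ 54.3 157.7] 188 [15 42] [0.2712 0.1196 0.053 ]
pin [466.2 256. ] 172 [15 15] [ 0.6776 -0.0926  0.053 ]
pin [228.  260.1] 193 [17 16] [ 0.4483 -0.0368  0.053 ]
pin [ 51.4 357.4] 872 [80 90] [-0.0187 -0.1834  0.053 ]
pin [559.1 339.9] 50 [ 8 29] [ 0.8411 -0.3037  0.053 ]
pin [185.1 378.5] 133 [18 18] [ 0.3046 -0.2066  0.053 ]
shift [-309.1  144.6   -7.3] rv [-0.0012  0.0012  1.19  ] rows 10.0
```

View pics/w13.png

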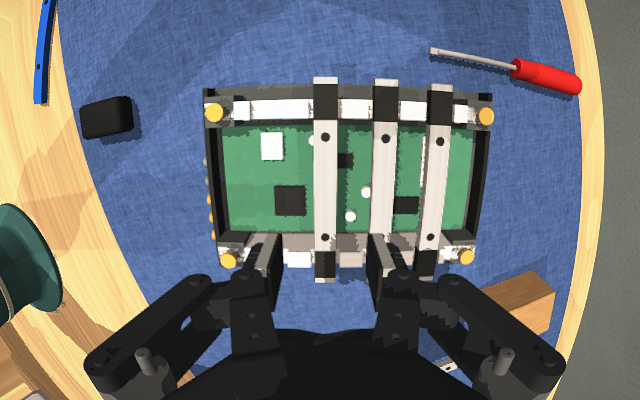

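Request:
arm_command(motion=[0.5, -103, 48, -7, 0, 0, 0.4, 0.5, -103, 48, -7, 0, 0, 0.4, 0.5, -103, 48, -7, 0, 0, 0.4, 0.5, -103, 48, -7, 0, 0, 0.4, 0.5, -206, 96, -7, 0, 0, 0.8, 0.5, -206, 96, -7, 0, 0, 0.8, 0.5, -206, 96, -7, 0, 0, 0.8, 0.5, -206, 96, -7, 0, 0, 0.8, 0.5, -309, 145, -7, 0, 0, 1.19, 0.5, -309, 145, -7, 0, 0, 1.19, 0.5, -309, 145, -7, 0, 0, 1.19, 0.5, -309, 145, -7, 0, 0, 1.19, 0.5, -309, 145, -7, 0, 0, 1.19, 0.5, -309, 145, -7, 0, 0, 1.19, 0.5, -309, 145, -7, 0, 0, 1.19])

```text
clock: 21.48
tool_pos: [0.6216, -0.3213, 0.1693]
ee_rot: [-0.001, 0.998, 0.069, -0.001]
contact_force: [0.0, 0.0, -0.3]
gripper_width: 0.499
```

```bash
python3 - <<'E'
from h import *
where(); snap('wrist','w14'); where()
wbars('w14')
f=np.load('w13.npz');b=wrist_plane([[326,136.5],[325.5,237]],.052,f['tp'],f['er']);print(chs(b,np.array([.5803,.0024])))
E
```

```text
t 21.48 p [ 0.6216 -0.3213  0.1693] psi -82.07 zax [-0.0018  0.002  -1.    ] F [ 0.   0.  -0.3] g 0.499 q [-0.09  0.74  0.82  1.56 -0.58  1.11 -0.57]
t 21.53 p [ 0.6219 -0.3213  0.1698] psi -82.06 zax [-0.001   0.0018 -1.    ] F [-0.5 -0.6  0.6] g 0.499 q [-0.09  0.74  0.82  1.56 -0.58  1.11 -0.57]
bar [327. 173.] ctr [ 620.9 -324.9] size 20.6 117.5 yaw 7.6
[[-23.76765147  47.30032427]
 [-24.09721276 -43.05161733]]
```

View pics/w14.png

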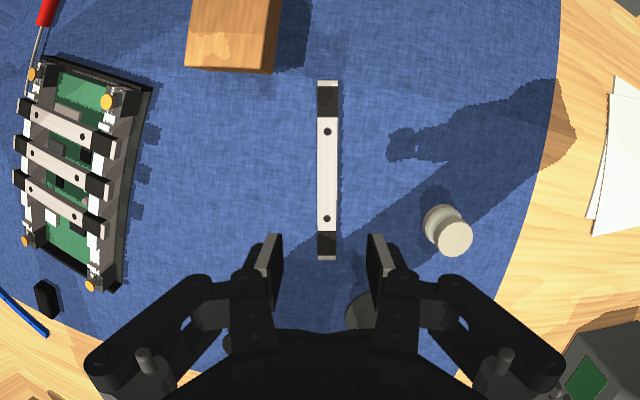

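```bash
python3 - <<'E'
from h import *
goal(.621,-.3248,.0035,-82.3)
E
```

```text
shift [ -1.3   3.7 166.3] rv [-0.0019  0.0007  0.0042] rows 4.0
```

Request:
arm_command(motion=[0.5, -1.5, 3.4, 40, 0, 0, 0.004, 0.5, -1.5, 3.4, 80, 0, 0, 0.004, 0.5, -1.5, 3.4, 120, 0, 0, 0.004, 0.5, -1.5, 3.4, 145, 0, 0, 0.004, 0.5, -1.5, 3.4, 158, 0, 0, 0.004, 0.5, -1.5, 3.4, 165.5, 0, 0, 0.004, 0.5, -1.5, 3.4, 165.5, 0, 0, 0.004, 0.5, -1.5, 3.4, 165.5, 0, 0, 0.004, 0, -1.5, 3.4, 165.5, 0, 0, 0.004, 0, -1.5, 3.4, 165.5, 0, 0, 0.004, 0, -1.5, 3.4, 165.5, 0, 0, 0.004, 0, -1.5, 3.4, 165.5, 0, 0, 0.004, 0, -1.5, 3.4, 165.5, 0, 0, 0.004, 0, -1.5, 3.4, 165.5, 0, 0, 0.004, 0, -1.5, 3.4, 165.5, 0, 0, 0.004])

```text
clock: 22.78
tool_pos: [0.6219, -0.3274, 0.0077]
ee_rot: [0.0, 0.998, 0.066, 0.002]
contact_force: [0.3, 1.8, 6.4]
gripper_width: 0.205
```

Request:
arm_command(motion=[0.0, 0, 0, -20, 0, 0, 0, 0.0, 0, 0, -60, 0, 0, 0, 0.0, 0, 0, -100, 0, 0, 0, 0.0, 0, 0, -130, 0, 0, 0, 0.0, 0, 0, -160, 0, 0, 0, 0.0, 0, 0, -160, 0, 0, 0, 0.0, 0, 0, -160, 0, 0, 0])

```text
clock: 23.37
tool_pos: [0.6216, -0.3277, 0.1681]
ee_rot: [0.001, 0.998, 0.066, 0.002]
contact_force: [-0.1, 0.2, -2.5]
gripper_width: 0.204
```

```bash
python3 - <<'E'
from h import *
where()
t=np.array([.5803,.0024])+.075*-np.array([np.cos(np.radians(-14)),np.sin(np.radians(-14))]);print(t)
goal(t[0],t[1],.16,-14)
E
```

```text
t 23.37 p [ 0.6216 -0.3277  0.1681] psi -82.45 zax [ 0.0047 -0.0014 -1.    ] F [-0.1  0.2 -2.5] g 0.204 q [-0.08  0.74  0.82  1.56 -0.59  1.1  -0.56]
[0.50752782 0.02054414]
shift [ -67.4 -360.2    7.1] rv [ 0.0044 -0.0027 -1.1947] rows 10.0
```

Request:
arm_command(motion=[0, -22, -120, 0, 0, 0, -0.4, 0, -22, -120, 0, 0, 0, -0.4, 0, -22, -120, 0, 0, 0, -0.4, 0, -22, -120, 0, 0, 0, -0.4, 0, -44, -240, 0, 0, 0, -0.8, 0, -44, -240, 0, 0, 0, -0.8, 0, -44, -240, 0, 0, 0, -0.8, 0, -44, -240, 0, 0, 0, -0.8, 0, -67, -360, 4, 0, 0, -1.195, 0, -67, -360, 4, 0, 0, -1.195, 0, -67, -360, 4, 0, 0, -1.195, 0, -67, -360, 4, 0, 0, -1.195, 0, -67, -360, 4, 0, 0, -1.195, 0, -67, -360, 50, 0, 0, -1.195, 0, -67, -360, 90, 0, 0, -1.195, 0, -67, -360, 100, 0, 0, -1.195, 0, -67, -360, 100, 0, 0, -1.195, 0, -67, -360, 100, 0, 0, -1.195, 0, -67, -360, 100, 0, 0, -1.195, 0, -67, -360, 100, 0, 0, -1.195])

```text
clock: 25.03
tool_pos: [0.5086, 0.0208, 0.0672]
ee_rot: [0.001, 0.788, 0.615, 0.002]
contact_force: [-0.2, -0.3, -1.1]
gripper_width: 0.2
```

```bash
python3 - <<'E'
from h import *
where(); snap('wrist','w15'); where(); wpins('w15')
E
```

```text
t 25.03 p [0.5086 0.0208 0.0672] psi -14.04 zax [ 3.6e-03  6.0e-04 -1.0e+00] F [-0.2 -0.3 -1.1] g 0.2 q [-0.51  0.51  0.5   2.09 -0.41  0.63  0.02]
t 25.08 p [0.5084 0.021  0.0671] psi -14.02 zax [ 3.5e-03  8.0e-04 -1.0e+00] F [-0.4 -0.2 -0.5] g 0.202 q [-0.51  0.51  0.5   2.09 -0.41  0.63  0.02]
pin [15.4 38.5] 501 [ 30 107] [0.3185 0.2188 0.053 ]
pin [236.4 110.4] 731 [30 31] [0.482  0.0984 0.053 ]
pin [599.2 129.7] 274 [16 23] [0.7111 0.042  0.053 ]
pin [ 29.7 153.1] 61 [13 35] [0.3107 0.1272 0.053 ]
pin [ 19.5 172.7] 168 [18 59] [0.2873 0.1183 0.053 ]
pin [ 53.4 172.3] 59 [17 52] [0.3337 0.1053 0.053 ]
pin [224.1 238.2] 70 [ 6 16] [0.4521 0.0319 0.053 ]
pin [227.5 262.6] 64 [ 6 15] [0.4481 0.0161 0.053 ]
pin [556.4 300.8] 199 [16 19] [ 0.6761 -0.0913  0.053 ]
pin [ 18.9 371.8] 798 [54 56] [-0.0048 -0.1199  0.053 ]
```

View pics/w15.png

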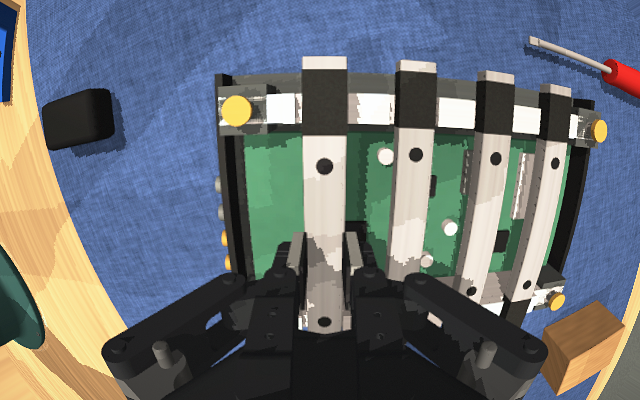

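```bash
python3 - <<'E'
from h import *
fit('w15',[324.5,166.5],[324,322],[.5803*2,.0024*2],[0,0],-75)
E
```

```text
tool mm [[ 43.6   0.6  -7.5]
 [-44.7   0.3  -7.5]] mid [-0.6  0.5 -7.5]
c [0.5803 0.0024] bar in chassis [-73.6  -0.1] yaw err deg 0.2 move tool(y=chx,x=chy) y -1.4 x 0.1
```

```bash
python3 - <<'E'
from h import *
f=np.load('w15.npz')
for h in (.0045,.006):
    b=wrist_plane([[324.5,166.5],[324,322]],f['tp'][2]+h,f['tp'],f['er']);print(chs(b,np.array([.5803,.0024])),chs(b.mean(0),np.array([.5803,.0024])))
    b=wrist_plane([[416,154.5],[415,290]],.052,f['tp'],f['er'])
E
```

```text
[[-73.42178878  43.35949109]
 [-73.73098071 -46.78653531]] [-73.57638475  -1.71352211]
[[-73.42965871  43.68285897]
 [-73.73549797 -45.48568361]] [-73.58257834  -0.90141232]
```

Request:
arm_command(motion=[0, 1, -1.2, 4, 0, 0, 0, 0, 1, -1.2, 12, 0, 0, 0, 0, 1, -1.2, 16, 0, 0, 0, 0, 1, -1.2, 18, 0, 0, 0, 0, 1, -1.2, 19.5, 0, 0, 0, 0, 1, -1.2, 19.5, 0, 0, 0])

```text
clock: 25.58
tool_pos: [0.5056, 0.0227, 0.0474]
ee_rot: [-0.001, 0.788, 0.616, 0.0]
contact_force: [-8.2, 0.8, 25.2]
gripper_width: 0.2
```

```bash
python3 - <<'E'
from h import *
where()
E
```

```text
t 25.58 p [0.5056 0.0227 0.0474] psi -13.99 zax [-0.0016  0.0025 -1.    ] F [-8.2  0.8 25.2] g 0.2 q [-0.49  0.55  0.47  2.1  -0.44  0.6   0.05]
```

Request:
arm_command(motion=[0, 0, 0.3, -1.2, 0, 0, 0, 0, 0, 0.3, -1.2, 0, 0, 0, 0.36, 0, 0.3, -1.2, 0, 0, 0, 0.36, 0, 0.3, -1.2, 0, 0, 0, 0.36, 0, 0.3, -1.2, 0, 0, 0, 0.36, 0, 0.3, -1.2, 0, 0, 0, 0.36, 0, 0, -10, 0, 0, 0, 0.36, 0, 0, -40, 0, 0, 0, 0.36, 0, 0, -80, 0, 0, 0, 0.5, 0, 0, -120, 0, 0, 0, 0.5, 0, 0, -160, 0, 0, 0, 0.5, 0, 0, -160, 0, 0, 0, 0.5, 0, 0, -160, 0, 0, 0, 0.5, 0, 0, -160, 0, 0, 0, 0.5, 0, 0, -160, 0, 0, 0])

```text
clock: 26.83
tool_pos: [0.505, 0.0224, 0.2048]
ee_rot: [-0.001, 0.788, 0.616, -0.001]
contact_force: [-0.0, -0.6, -0.6]
gripper_width: 0.502
```

```bash
python3 - <<'E'
from h import *
where(); snap('wrist','w16'); where(); wpins('w16')
E
```

```text
t 26.83 p [0.505  0.0224 0.2048] psi -13.98 zax [-2.3e-03 -4.0e-04 -1.0e+00] F [-0.  -0.6 -0.6] g 0.502 q [-0.65  0.28  0.64  2.01 -0.21  0.92 -0.14]
t 26.88 p [0.5049 0.0223 0.2045] psi -13.98 zax [-2.8e-03 -8.0e-04 -1.0e+00] F [ 0.6 -0.6 -0.3] g 0.498 q [-0.65  0.28  0.64  2.01 -0.21  0.92 -0.14]
pin [94.5 52. ] 251 [20 98] [0.2871 0.2307 0.053 ]
pin [574.5  31.2] 334 [20 81] [0.8405 0.1285 0.053 ]
pin [ 8.8 10.4] 55 [17 25] [0.1137 0.3922 0.053 ]
pin [281.  105.8] 228 [17 18] [0.4821 0.0982 0.053 ]
pin [123.8 121.3] 42 [11 33] [0.3074 0.1373 0.053 ]
pin [508.2 115.3] 155 [13 16] [0.7119 0.0413 0.053 ]
pin [ 95.8 141.1] 57 [ 8 26] [0.2572 0.1302 0.053 ]
pin [112.7 144. ] 49 [10 29] [0.2822 0.1186 0.053 ]
pin [ 70.3 162.4] 41 [11 31] [0.2004 0.1204 0.053 ]
pin [  3.4 225.5] 161 [11 31] [-0.0522  0.0801  0.053 ]
pin [491.  235.8] 127 [13 13] [ 0.6772 -0.0932  0.053 ]
pin [286.6 240.8] 135 [11 14] [ 0.4494 -0.0371  0.053 ]
pin [ 65.7 340. ] 519 [54 79] [-0.0463 -0.1616  0.053 ]
pin [564.  330.4] 70 [13 46] [ 0.8386 -0.3332  0.053 ]
pin [201.1 365.4] 446 [45 33] [ 0.2575 -0.2127  0.053 ]
```

View pics/w16.png

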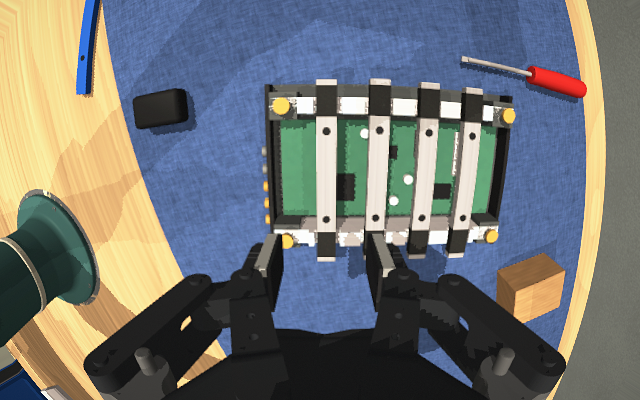

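```bash
python3 - <<'E'
from h import *
f=np.load('w16.npz');p=f['p']
hsv=cv2.cvtColor(p,cv2.COLOR_RGB2HSV)
P=[[(326,131),(326,218)],[(380,130),(375.5,218)],[(429,133),(422,218)],[(471,134),(463,217)]]
for a,b in P:
    r=[]
    for u,v in (a,b):
        u0,v0=int(u)-7,int(v)-7
        g=hsv[v0:v0+15,u0:u0+15,2].astype(float); w=np.clip(110-g,0,None)
        yy,xx=np.mgrid[:15,:15]; ok=np.hypot(yy-7,xx-7)<6;w*=ok
        r.append([(w*xx).sum()/w.sum()+u0,(w*yy).sum()/w.sum()+v0])
    X=wrist_plane(r,.052,f['tp'],f['er']); q=chs(X,np.array([.5803,.0024]))
    print(np.round(r,1).tolist(),q.round(1).tolist(),q.mean(0).round(1))
for X in ([.4821,.0982],[.7119,.0413],[.6772,-.0932],[.4494,-.0371]): print(chs(np.array(X),np.array([.5803,.0024])).round(1))
snap('top','t16');snap('side','s16')
p=cv2.imread('pics/s16.png');cv2.imwrite('pics/s16c.png',cv2.resize(p[150:250,270:400],None,fx=5,fy=5,interpolation=cv2.INTER_CUBIC))
goal(.447,-.42,.25,-60)
E
```

```text
[[325.9, 131.0], [325.9, 219.1]] [[-76.0, 44.6], [-75.9, -45.4]] [-75.9  -0.4]
[[379.2, 129.8], [375.2, 217.3]] [[-24.8, 46.4], [-24.8, -43.5]] [-24.8   1.4]
[[428.6, 132.5], [421.4, 217.7]] [[25.6, 45.4], [25.7, -44.7]] [25.7  0.4]
[[472.0, 135.7], [462.4, 217.7]] [[74.8, 44.5], [74.6, -45.8]] [74.7 -0.6]
[-118.5   69.2]
[118.3  69.6]
[117.1 -69.3]
[-117.5  -70. ]
shift [-443.2   50.3  -44.8] rv [-0.0014  0.0023  0.8029] rows 11.0
```

View pics/s16c.png

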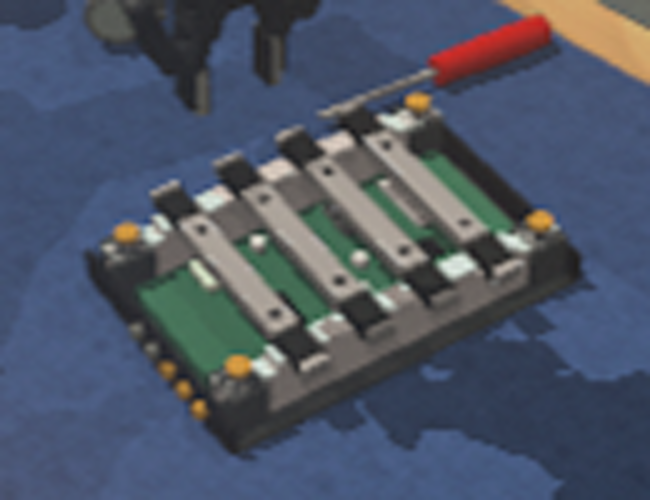

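```bash
python3 - <<'E'
from h import *
ci=camera_info('wrist');K=np.array(ci['mtx']);T=np.array(ci['tool_from_camera'])
H={}
for tag in ('w5','w6','w7','w9','w12','w13','w15','w16'):
    f=np.load(tag+'.npz');d=f['d']
    v,u=np.mgrid[:400,:640];a=(u-K[0,2])/K[0,0];b=(v-K[1,2])/K[1,1];th=np.hypot(a,b);k=np.tan(th)/np.maximum(th,1e-9)
    X=np.stack([a*k*d,b*k*d,d],-1);X=X@T[:3,:3].T+T[:3,3];X=X@Rt(f['er']).T+f['tp']
    ok=(d>0)&(th<1.2); q=chs(X[ok],np.array([.5803,.0024])); z=X[ok][:,2]*1000
    for sgn,yy in ((1,70),(-1,-70)):
        for end in (1,-1):
            for lo in range(84,148,4):
                s=(abs(q[:,1]-yy)<5)&(q[:,0]*end>=lo)&(q[:,0]*end<lo+4)
                if s.sum()>3: H.setdefault((yy,end,lo),[]).append(np.median(z[s]))
for yy in (70,-70):
    for end in (1,-1):
        print(yy,end,[(lo,int(round(np.median(H[(yy,end,lo)])))) for lo in range(84,148,4) if (yy,end,lo) in H])
E
python3 -c "
import cv2
p=cv2.imread('pics/w5.png');cv2.imwrite('pics/w5c.png',cv2.resize(p[60:140,330:450],None,fx=6,fy=6,interpolation=cv2.INTER_CUBIC))"
```

```text
70 1 [(84, 52), (88, 47), (92, 47), (96, 40), (100, 40), (104, 40), (108, 41), (112, 51), (116, 53), (120, 53), (124, 53), (128, 40), (132, 40), (136, 26), (140, 26), (144, 1)]
70 -1 [(84, 40), (88, 46), (92, 47), (96, 40), (100, 40), (104, 40), (108, 41), (112, 48), (116, 52), (120, 53), (124, 52), (128, 40), (132, 40), (136, 26), (144, 1)]
-70 1 [(84, 46), (88, 47), (92, 47), (96, 40), (100, 40), (104, 40), (108, 41), (112, 48), (116, 52), (120, 52), (124, 52), (128, 40), (132, 40), (144, 1)]
-70 -1 [(84, 40), (88, 45), (92, 47), (96, 40), (100, 40), (104, 40), (108, 40), (112, 45), (116, 53), (120, 53), (124, 53), (128, 40), (132, 40), (136, 26), (144, 1)]
```

View pics/w5c.png

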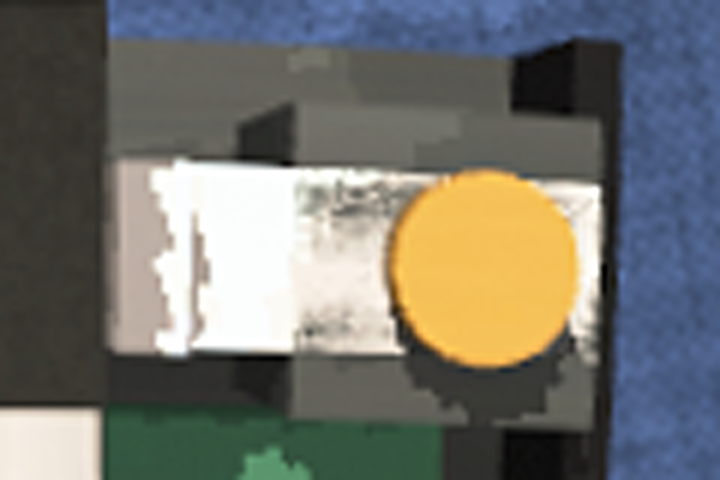

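```bash
python3 - <<'E'
from h import *
goal(.45,-.418,.25,-43)
for n in('t16','s16'):
    cam={'t':'top','s':'side'}[n[0]]
    f=np.load(n+'.npz');P=cloud(cam,f['d']);
    m=(np.hypot(P[...,0]-.449,P[...,1]+.42)<.06)&(f['d']>0)&(P[...,2]>.155)
    print(n,m.sum(),P[m].mean(0).round(4),P[m].min(0).round(3),P[m].max(0).round(3))
    hs=cv2.cvtColor(f['p'],cv2.COLOR_RGB2HSV); 
p=cv2.imread('pics/s16.png');cv2.imwrite('pics/s16m.png',cv2.resize(p[250:330,370:480],None,fx=6,fy=6,interpolation=cv2.INTER_CUBIC))
E
```

```text
shift [-440.5   52.8  -44.8] rv [-0.0017  0.0021  0.5062] rows 11.0
t16 44 [ 0.4427 -0.4121  0.1663] [ 0.435 -0.423  0.157] [ 0.452 -0.402  0.173]
s16 66 [ 0.4419 -0.4119  0.166 ] [ 0.434 -0.421  0.156] [ 0.454 -0.402  0.173]
```

View pics/s16m.png

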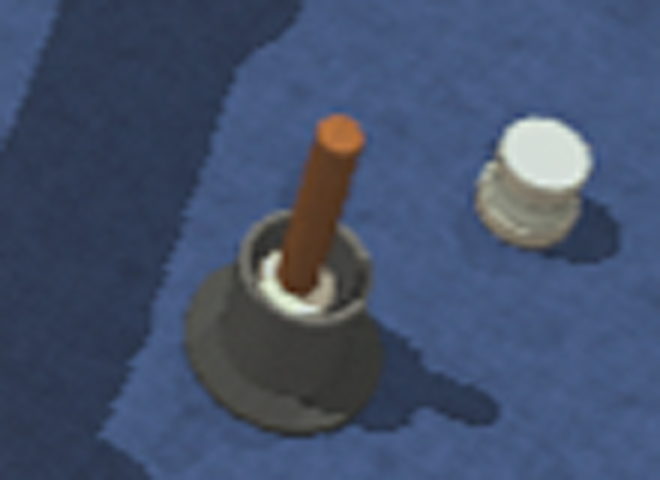

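```bash
python3 - <<'E'
from h import *
goal(.443,-.412,.25,-43)
E
```

```text
shift [-436.4   44.5  -44.8] rv [-0.0017  0.0021  0.5062] rows 11.0
```

Request:
arm_command(motion=[0.9, -108, 15, -45, 0, 0, 0.125, 0.9, -108, 15, -45, 0, 0, 0.125, 0.9, -108, 15, -45, 0, 0, 0.125, 0.9, -216, 30, -45, 0, 0, 0.25, 0.9, -216, 30, -45, 0, 0, 0.25, 0.9, -216, 30, -45, 0, 0, 0.25, 0.9, -324, 40, -45, 0, 0, 0.38, 0.9, -324, 40, -45, 0, 0, 0.38, 0.9, -324, 40, -45, 0, 0, 0.38, 0.9, -433, 44.5, -45, 0, 0, 0.506, 0.9, -433, 44.5, -45, 0, 0, 0.506, 0.9, -433, 44.5, -45, 0, 0, 0.506, 0.9, -433, 44.5, -45, 0, 0, 0.506, 0.9, -433, 44.5, -45, 0, 0, 0.506, 0.9, -433, 44.5, -45, 0, 0, 0.506, 0.9, -433, 44.5, -45, 0, 0, 0.506])

```text
clock: 28.32
tool_pos: [0.4454, -0.4068, 0.2501]
ee_rot: [-0.001, 0.917, 0.4, 0.0]
contact_force: [-0.3, 0.7, -1.0]
gripper_width: 0.902
```

```bash
python3 - <<'E'
from h import *
where(); snap('wrist','w17'); where()
E
```

```text
t 28.32 p [ 0.4454 -0.4068  0.2501] psi -42.85 zax [-6.0e-04  1.5e-03 -1.0e+00] F [-0.3  0.7 -1. ] g 0.902 q [ 0.05  0.47  0.86  1.74 -0.39  1.11  0.28]
t 28.37 p [ 0.4455 -0.4068  0.2503] psi -42.83 zax [-2.0e-04  1.3e-03 -1.0e+00] F [0.6 0.2 0.3] g 0.899 q [ 0.05  0.46  0.86  1.74 -0.39  1.11  0.28]
```

View pics/w17.png

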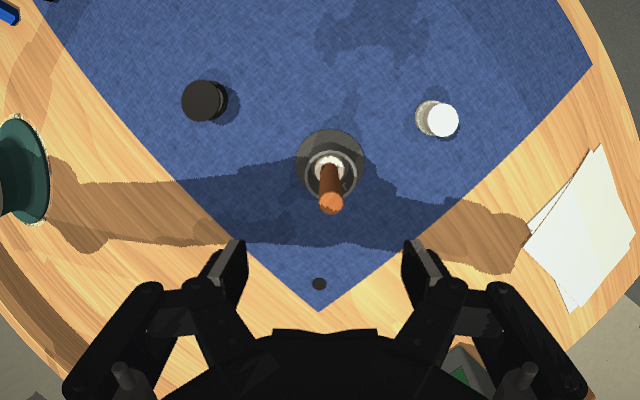

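```bash
python3 - <<'E'
from h import *
f=np.load('w17.npz');p=f['p'];hsv=cv2.cvtColor(p,cv2.COLOR_RGB2HSV)
g=p[120:220,280:380,::-1];cv2.imwrite('pics/w17c.png',cv2.resize(g,None,fx=6,fy=6,interpolation=cv2.INTER_CUBIC))
m=((hsv[...,0]<18)&(hsv[...,1]>110)&(hsv[...,2]>150)).astype(np.uint8);m[:,:290]=0;m[:,370:]=0;m[:150]=0;m[230:]=0
k,l,st,c=cv2.connectedComponentsWithStats(m)
for i in range(1,k):
    if st[i,4]>30: print('top',c[i],st[i],wrist_plane(c[i],.168,f['tp'],f['er'])[0].round(4))
E
```

```text
top [331.2218845  200.80547112] [319 192  24  20 329] [ 0.4482 -0.4126  0.168 ]
```

View pics/w17c.png

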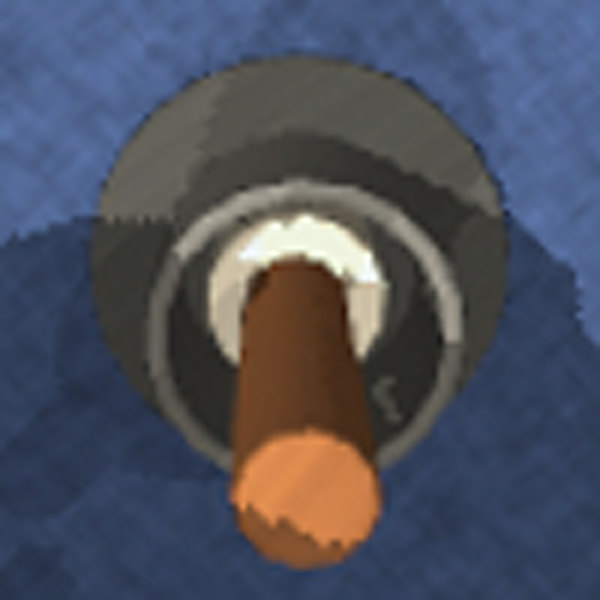

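```bash
python3 - <<'E'
from h import *
f=np.load('w17.npz')
for n,uv,z in (('top',(331,203),.168),('rim',(330.8,174.7),.07),('foot',(330,162.5),.006),('headtop',(329.7,169.7),.053)):
    print(n,wrist_plane(uv,z,f['tp'],f['er'])[0].round(4))
for n,c in(('left',(150,328)),('right',(460,328)),('top',(305,180))):
    print(n,wrist_plane((280+c[0]/6,120+c[1]/6),.07,f['tp'],f['er'])[0].round(4))
P=cloud('top',np.load('t16.npz')['d']);P2=cloud('side',np.load('s16.npz')['d'])
for Q in(P,P2):
    m=(np.hypot(Q[...,0]-.447,Q[...,1]+.414)<.06)
    q=Q[m&(Q[...,2]>.061)&(Q[...,2]<.08)];A=np.c_[2*q[:,:2],np.ones(len(q))];s=np.linalg.lstsq(A,(q[:,:2]**2).sum(1),rcond=None)[0];print('rim depth',len(q),s[:2].round(4),np.sqrt(s[2]+s[0]**2+s[1]**2).round(4))
E
```

```text
top [ 0.4469 -0.4138  0.168 ]
rim [ 0.4472 -0.4161  0.07  ]
foot [ 0.4476 -0.416   0.006 ]
headtop [ 0.4476 -0.4143  0.053 ]
left [ 0.4269 -0.3972  0.07  ]
right [ 0.4677 -0.435   0.07  ]
top [ 0.4653 -0.3964  0.07  ]
rim depth 103 [ 0.4417 -0.4171] 0.0252
rim depth 178 [ 0.4427 -0.4148] 0.0243
```

```bash
python3 - <<'E'
from h import *
goal(.447,-.414,.114,-43)
E
```

```text
shift [ -4.4   6.2 136.3] rv [-0.001  -0.0008  0.003 ] rows 4.0
```

Request:
arm_command(motion=[0.9, -4.4, 6.2, 30, 0, 0, 0, 0.9, -4.4, 6.2, 60, 0, 0, 0, 0.9, -4.4, 6.2, 90, 0, 0, 0, 0.9, -4.4, 6.2, 115, 0, 0, 0, 0.9, -4.4, 6.2, 130, 0, 0, 0, 0.9, -4.4, 6.2, 136, 0, 0, 0, 0.9, -4.4, 6.2, 136, 0, 0, 0, 0.9, -4.4, 6.2, 136, 0, 0, 0])

```text
clock: 29.03
tool_pos: [0.4469, -0.4163, 0.1158]
ee_rot: [0.001, 0.917, 0.399, 0.0]
contact_force: [0.2, 0.1, 0.3]
gripper_width: 0.897
```

```bash
python3 - <<'E'
from h import *
where(); snap('wrist','w18'); where()
E
```

```text
t 29.03 p [ 0.4469 -0.4163  0.1158] psi -42.94 zax [ 0.0012 -0.001  -1.    ] F [0.2 0.1 0.3] g 0.897 q [ 0.16  0.64  0.74  1.83 -0.54  0.89  0.41]
t 29.08 p [ 0.447  -0.4166  0.1163] psi -42.95 zax [ 0.002  -0.0015 -1.    ] F [-1.  -0.  -0.1] g 0.902 q [ 0.16  0.64  0.74  1.83 -0.54  0.89  0.41]
```

View pics/w18.png

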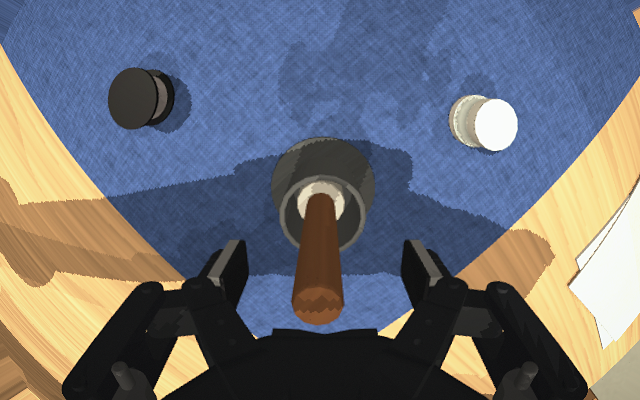

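```bash
python3 - <<'E'
from h import *
f=np.load('w18.npz')
X=wrist_plane((317.5,306),.168,f['tp'],f['er'])[0];print(X.round(4),(Rt(f['er']).T@(X-f['tp'])*1000).round(1))
for uv,z in (((323,201),.053),((322.5,213),.07)):
    print(wrist_plane(uv,z,f['tp'],f['er'])[0].round(4))
E
```

```text
[ 0.4471 -0.4133  0.168 ] [  2.3  -1.7 -52.2]
[ 0.4496 -0.4134  0.053 ]
[ 0.4477 -0.415   0.07  ]
```

Request:
arm_command(motion=[0.9, 2, -1.7, 0, 0, 0, 0, 0.9, 2, -1.7, 0, 0, 0, 0, 0, 2, -1.7, 0, 0, 0, 0, 0, 2, -1.7, 0, 0, 0, 0, 0, 2, -1.7, 0, 0, 0, 0, 0, 2, -1.7, 0, 0, 0, 0, 0, 2, -1.7, 0, 0, 0, 0, 0, 2, -1.7, 0, 0, 0, 0, 0, 2, -1.7, 0, 0, 0, 0, 0, 2, -1.7, 0, 0, 0, 0, 0, 2, -1.7, 0, 0, 0, 0, 0, 2, -1.7, 0, 0, 0, 0], squeeze=100)

```text
clock: 30.08
tool_pos: [0.4463, -0.4136, 0.1151]
ee_rot: [0.0, 0.917, 0.399, 0.0]
contact_force: [-0.9, 1.3, 6.0]
gripper_width: 0.21
```

Request:
arm_command(motion=[0, 0, 0, -10, 0, 0, 0, 0, 0, 0, -30, 0, 0, 0, 0, 0, 0, -60, 0, 0, 0, 0, 0, 0, -90, 0, 0, 0, 0, 0, 0, -120, 0, 0, 0, 0, 0, 0, -130, 0, 0, 0, 0, 0, 0, -130, 0, 0, 0, 0, 0, 0, -130, 0, 0, 0])

```text
clock: 30.75
tool_pos: [0.4461, -0.4127, 0.2441]
ee_rot: [-0.0, 0.917, 0.399, 0.0]
contact_force: [-0.5, 0.7, -1.9]
gripper_width: 0.206
```

```bash
python3 - <<'E'
from h import *
where(); snap('wrist','w19'); snap('side','s19');where()
E
```

```text
t 30.75 p [ 0.4461 -0.4127  0.2441] psi -42.95 zax [-2.e-04  1.e-03 -1.e+00] F [-0.5  0.7 -1.9] g 0.206 q [ 0.07  0.48  0.85  1.74 -0.4   1.11  0.3 ]
t 30.85 p [ 0.4456 -0.4122  0.2427] psi -42.96 zax [-0.0026  0.0023 -1.    ] F [ 0.5 -0.3 -2. ] g 0.211 q [ 0.07  0.48  0.85  1.74 -0.4   1.11  0.3 ]
```

View pics/w19.png

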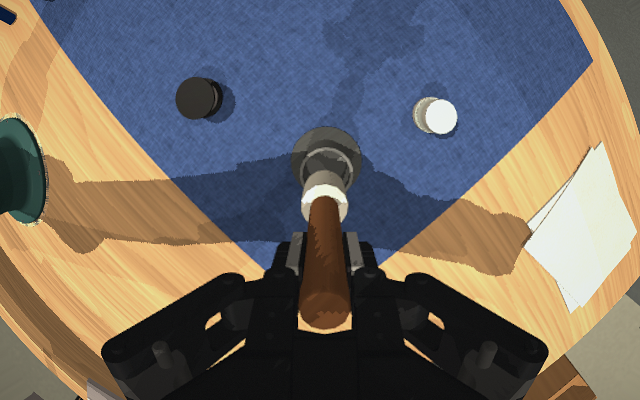

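View pics/s19.png

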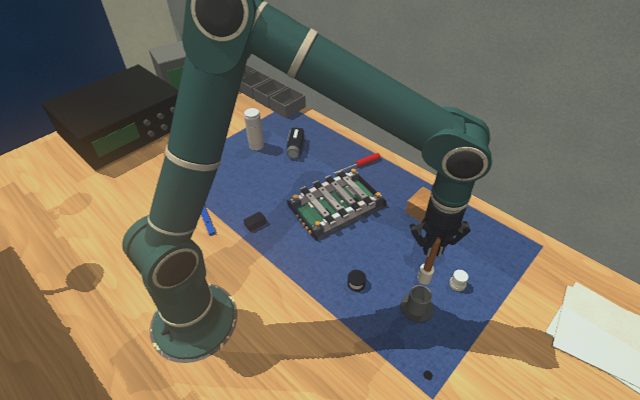

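```bash
python3 - <<'E'
from h import *
p=cv2.imread('pics/w19.png');cv2.imwrite('pics/w19c.png',cv2.resize(p[140:340,270:380],None,fx=3,fy=3,interpolation=cv2.INTER_CUBIC))
f=np.load('w19.npz')
X=wrist_plane([(324,207),(325,309)],.0,np.zeros(3),[1,0,0,0])
for uv,z in (((324,207),.062),((325,309),-.053)): print((wrist_plane(uv,z,np.zeros(3),[1,0,0,0])*1000).round(1))
E
```

```text
[[-0.2  0.6 62. ]]
[[  1.6   1.  -53. ]]
```

View pics/w19c.png

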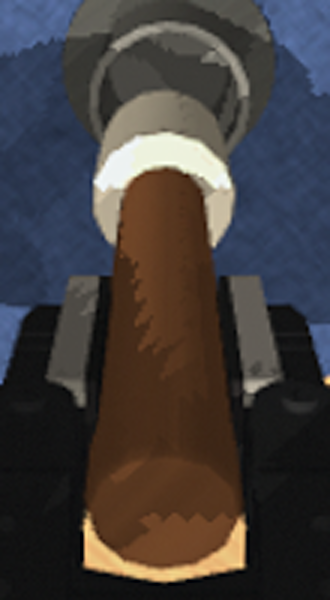

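```bash
cat > st.py <<'E'
from h import *
C=np.array([.5803,.0024]);a=np.radians(-14);ex=np.array([np.cos(a),np.sin(a)]);ey=np.array([-ex[1],ex[0]])
S={'nl':(-121,70),'nr':(-121,-70),'fl':(121,70),'fr':(121,-70)}
def tcp(n,psi=-43):
    p=np.radians(psi);x,y=S[n];w=C+(x*ex+y*ey)*1e-3
    return w-1.5e-3*np.array([-np.sin(p),np.cos(p)])-.7e-3*np.array([np.cos(p),np.sin(p)])
E
python3 - <<'E'
from st import *
for n in S: print(n,tcp(n).round(4))
t=tcp('nr');goal(t[0],t[1],.2,-43)
E
```

```text
nl [0.4783 0.099 ]
nr [ 0.4444 -0.0369]
fl [0.7131 0.0404]
fr [ 0.6792 -0.0954]
shift [ 273.9 -256.5   43.6] rv [-0.0035  0.0002  0.0007] rows 10.0
```

Request:
arm_command(motion=[0, 92, -86, 0, 0, 0, 0, 0, 92, -86, 0, 0, 0, 0, 0, 92, -86, 0, 0, 0, 0, 0, 92, -86, 0, 0, 0, 0, 0, 183, -171, 0, 0, 0, 0, 0, 183, -171, 0, 0, 0, 0, 0, 183, -171, 0, 0, 0, 0, 0, 274, -256.5, 0, 0, 0, 0, 0, 274, -256.5, 0, 0, 0, 0, 0, 274, -256.5, 0, 0, 0, 0, 0, 274, -256.5, 0, 0, 0, 0, 0, 274, -256.5, 44, 0, 0, 0, 0, 274, -256.5, 70, 0, 0, 0, 0, 274, -256.5, 70, 0, 0, 0, 0, 274, -256.5, 70, 0, 0, 0, 0, 274, -256.5, 70, 0, 0, 0])

```text
clock: 32.18
tool_pos: [0.4459, -0.0388, 0.1755]
ee_rot: [0.0, 0.917, 0.398, 0.0]
contact_force: [-0.3, 0.4, -2.0]
gripper_width: 0.214
```

```bash
python3 - <<'E'
from st import *
where(); snap('wrist','w20'); where(); t=tcp('nr');goal(t[0],t[1],.150,-43)
E
```

```text
t 32.18 p [ 0.4459 -0.0388  0.1755] psi -43.04 zax [ 4.e-04 -8.e-04 -1.e+00] F [-0.3  0.4 -2. ] g 0.214 q [-0.69  0.24  0.8   2.17 -0.24  0.82 -0.49]
t 32.23 p [ 0.4464 -0.0387  0.176 ] psi -43.03 zax [ 2.e-03 -1.e-04 -1.e+00] F [-0.6 -0.4 -1.3] g 0.211 q [-0.69  0.24  0.8   2.17 -0.24  0.82 -0.49]
shift [-0.  -2.7 26. ] rv [ 0.0015 -0.0013 -0.0005] rows 1.0
```

View pics/w20.png

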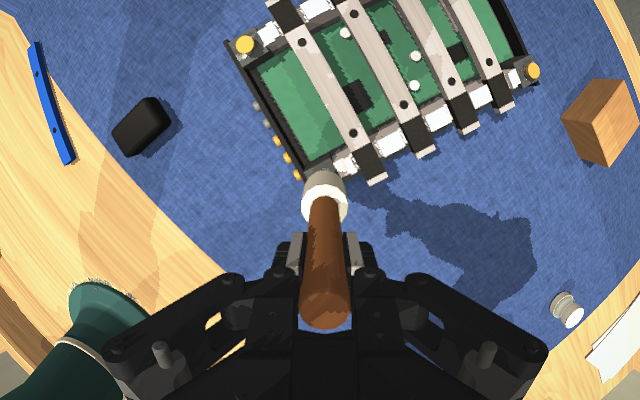

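Request:
arm_command(motion=[0, 0, -2.2, 0, 0, 0, 0, 0, 0, -2.2, 8, 0, 0, 0, 0, 0, -2.2, 15, 0, 0, 0, 0, 0, -2.2, 20, 0, 0, 0, 0, 0, -2.2, 24, 0, 0, 0, 0, 0, -2.2, 26, 0, 0, 0, 0, 0, -2.2, 28, 0, 0, 0, 0, 0, -2.2, 28, 0, 0, 0])

```text
clock: 32.9
tool_pos: [0.4456, -0.0363, 0.1487]
ee_rot: [-0.001, 0.917, 0.399, 0.002]
contact_force: [-3.9, 1.1, 25.8]
gripper_width: 0.207
```

```bash
python3 - <<'E'
from h import *
where()
E
```

```text
t 32.9 p [ 0.4456 -0.0363  0.1487] psi -42.97 zax [ 0.0023  0.0024 -1.    ] F [-3.9  1.1 25.8] g 0.207 q [-0.65  0.29  0.77  2.19 -0.3   0.76 -0.43]
```

Request:
arm_command(motion=[0, 0, 0, 1.5, 0, 0, 0, 0, 0, 0, 1.5, 0, 0, 0, 0, 0, 0, 1.5, 0, 0, 0, 0, 0, 0, 1.5, 0, 0, 0])

```text
clock: 33.23
tool_pos: [0.4462, -0.0362, 0.1485]
ee_rot: [-0.001, 0.917, 0.399, 0.002]
contact_force: [-7.6, 2.2, 39.8]
gripper_width: 0.21
```

Request:
arm_command(motion=[0, 0, 0, -15, 0, 0, 0, 0, 0, 0, -40, 0, 0, 0, 0, 0, 0, -60, 0, 0, 0, 0, 0, 0, -60, 0, 0, 0, 0, 0, 0, -60, 0, 0, 0])

```text
clock: 33.65
tool_pos: [0.4441, -0.0362, 0.2055]
ee_rot: [-0.0, 0.917, 0.399, 0.001]
contact_force: [-0.6, -0.4, -2.4]
gripper_width: 0.207
```

```bash
python3 - <<'E'
from st import *
where(); t=tcp('nl');goal(t[0],t[1],.182,-43)
E
```

```text
t 33.65 p [ 0.4441 -0.0362  0.2055] psi -42.94 zax [ 0.0018  0.0013 -1.    ] F [-0.6 -0.4 -2.4] g 0.207 q [-0.74  0.17  0.83  2.15 -0.17  0.88 -0.55]
shift [122.2 -67.   23.7] rv [ 0.0004 -0.0021  0.0011] rows 4.0
```

Request:
arm_command(motion=[0, 61, -34, 0, 0, 0, 0, 0, 61, -34, 0, 0, 0, 0, 0, 122, -67, 0, 0, 0, 0, 0, 122, -67, 0, 0, 0, 0, 0, 122, -67, 24, 0, 0, 0, 0, 122, -67, 30, 0, 0, 0, 0, 122, -67, 30, 0, 0, 0, 0, 122, -67, 30, 0, 0, 0])

```text
clock: 34.32
tool_pos: [0.477, 0.0969, 0.1744]
ee_rot: [0.0, 0.917, 0.398, -0.001]
contact_force: [-0.6, -0.9, -1.2]
gripper_width: 0.209
```

```bash
python3 - <<'E'
from st import *
where(); snap('wrist','w21'); where(); wpins('w21');t=tcp('nl');goal(t[0],t[1],.150,-43)
E
```

```text
t 34.32 p [0.477  0.0969 0.1744] psi -43.09 zax [-0.0024 -0.0018 -1.    ] F [-0.6 -0.9 -1.2] g 0.209 q [-0.88  0.31  0.72  2.08 -0.27  0.84 -0.75]
t 34.37 p [0.4777 0.097  0.1751] psi -43.11 zax [-8.e-04 -8.e-04 -1.e+00] F [ 0.3  0.1 -2.5] g 0.208 q [-0.88  0.31  0.72  2.08 -0.27  0.84 -0.75]
pin [15.8 31.2] 791 [33 71] [0.3311 0.5162 0.053 ]
pin [22.7  6.9] 49 [11 18] [0.3607 0.5297 0.053 ]
pin [599.5  26.1] 245 [32 64] [0.839  0.0202 0.053 ]
pin [535.7  67.9] 165 [14 16] [0.7119 0.0418 0.053 ]
pin [16.9 93.9] 43 [14 25] [0.2772 0.4502 0.053 ]
pin [109.6 204.2] 251 [49 97] [0.2927 0.2397 0.053 ]
pin [567.7 186.3] 115 [12 14] [ 0.6774 -0.0921  0.053 ]
pin [634.2 316. ] 151 [16 41] [ 0.7415 -0.5099  0.053 ]
pin [212.1 320.4] 51 [16 17] [0.2711 0.0658 0.053 ]
pin [322.3 323.4] 83 [17 14] [ 0.3673 -0.0184  0.053 ]
pin [ 25.6 371. ] 324 [59 58] [-0.3839  0.256   0.053 ]
pin [102.3 366.7] 63 [25 22] [-0.0082  0.1208  0.053 ]
pin [632.  384.3] 300 [19 28] [ 0.7285 -0.9614  0.053 ]
shift [ 1.9 -0.9 25.1] rv [-0.      0.0011 -0.0019] rows 1.0
```

View pics/w21.png

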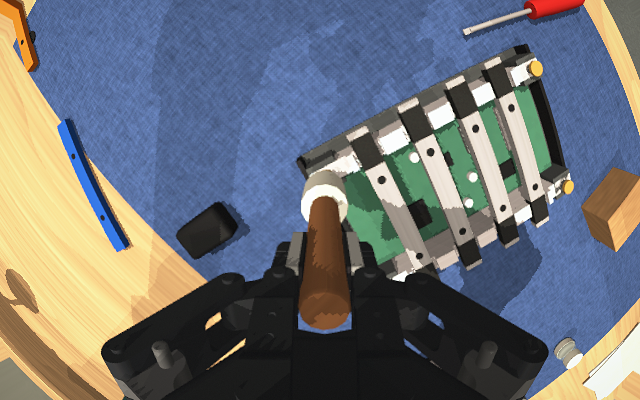

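Head is over pin nl (330,185). Drive it.

Request:
arm_command(motion=[0, 1.5, -1, 0, 0, 0, 0, 0, 1.5, -1, 8, 0, 0, 0, 0, 1.5, -1, 15, 0, 0, 0, 0, 1.5, -1, 20, 0, 0, 0, 0, 1.5, -1, 24, 0, 0, 0, 0, 1.5, -1, 26, 0, 0, 0, 0, 1.5, -1, 28, 0, 0, 0, 0, 1.5, -1, 28, 0, 0, 0, 0, 1.5, -1, 29, 0, 0, 0, 0, 1.5, -1, 29, 0, 0, 0])

```text
clock: 35.2
tool_pos: [0.4797, 0.1007, 0.1488]
ee_rot: [-0.001, 0.917, 0.399, 0.002]
contact_force: [-5.5, -0.2, 26.0]
gripper_width: 0.213
```

```bash
python3 - <<'E'
from h import *
where()
E
```

```text
t 35.2 p [0.4797 0.1007 0.1488] psi -42.99 zax [ 0.0019  0.0031 -1.    ] F [-5.5 -0.2 26. ] g 0.213 q [-0.85  0.36  0.69  2.1  -0.33  0.79 -0.7 ]
```

Request:
arm_command(motion=[0, 0, 0, 1.5, 0, 0, 0, 0, 0, 0, 1.5, 0, 0, 0, 0, 0, 0, 1.5, 0, 0, 0, 0, 0, 0, 1.5, 0, 0, 0])

```text
clock: 35.53
tool_pos: [0.4803, 0.1008, 0.1486]
ee_rot: [-0.002, 0.917, 0.399, 0.002]
contact_force: [-8.0, -0.3, 37.5]
gripper_width: 0.208
```

Request:
arm_command(motion=[0, 0, 0, -15, 0, 0, 0, 0, 0, 0, -40, 0, 0, 0, 0, 0, 0, -60, 0, 0, 0, 0, 0, 0, -60, 0, 0, 0, 0, 0, 0, -60, 0, 0, 0])

```text
clock: 35.95
tool_pos: [0.4784, 0.1005, 0.2051]
ee_rot: [-0.0, 0.917, 0.399, 0.001]
contact_force: [-0.4, 0.9, -2.6]
gripper_width: 0.211
```

```bash
python3 - <<'E'
from st import *
where(); t=tcp('fl');goal(t[0],t[1],.182,-43)
E
```

```text
t 35.95 p [0.4784 0.1005 0.2051] psi -42.96 zax [ 0.0014  0.0014 -1.    ] F [-0.4  0.9 -2.6] g 0.211 q [-0.91  0.26  0.75  2.05 -0.23  0.91 -0.79]
shift [116.  212.7  23.3] rv [ 0.     -0.002   0.0007] rows 6.0
```

Request:
arm_command(motion=[0, 38, 71, 0, 0, 0, 0, 0, 38, 71, 0, 0, 0, 0, 0, 77, 142, 0, 0, 0, 0, 0, 77, 142, 0, 0, 0, 0, 0, 116, 212.5, 0, 0, 0, 0, 0, 116, 212.5, 0, 0, 0, 0, 0, 116, 212.5, 0, 0, 0, 0, 0, 116, 212.5, 20, 0, 0, 0, 0, 116, 212.5, 30, 0, 0, 0, 0, 116, 212.5, 30, 0, 0, 0, 0, 116, 212.5, 30, 0, 0, 0])

```text
clock: 36.87
tool_pos: [0.7113, 0.0405, 0.1727]
ee_rot: [-0.001, 0.917, 0.399, -0.002]
contact_force: [0.2, 1.2, -0.7]
gripper_width: 0.2
```

```bash
python3 - <<'E'
from st import *
where(); snap('wrist','w22'); where(); wpins('w22');t=tcp('fl');goal(t[0],t[1],.150,-43)
E
```

```text
t 36.87 p [0.7113 0.0405 0.1727] psi -42.97 zax [-3.8e-03 -1.0e-04 -1.0e+00] F [ 0.2  1.2 -0.7] g 0.2 q [-0.53  0.7   0.66  1.51 -0.47  1.09 -0.51]
t 36.92 p [0.7122 0.0405 0.1742] psi -42.96 zax [-1.2e-03  1.0e-04 -1.0e+00] F [-0.2 -0.9 -1.3] g 0.207 q [-0.53  0.7   0.66  1.51 -0.47  1.09 -0.51]
pin [416.6   8.5] 421 [33 27] [0.8774 0.1015 0.053 ]
pin [ 43.  265.5] 95 [40 70] [0.333  0.2302 0.053 ]
pin [148.9 275.1] 93 [11 13] [0.4943 0.098  0.053 ]
pin [511.7 301. ] 1298 [52 48] [ 0.7796 -0.2234  0.053 ]
pin [ 30.  349.5] 430 [77 93] [0.0163 0.2022 0.053 ]
pin [ 91.6 339.3] 1410 [53 61] [0.2816 0.1051 0.053 ]
pin [322.3 324.7] 47 [12 10] [ 0.6014 -0.0752  0.053 ]
pin [594.5 380.6] 539 [35 55] [ 0.8449 -0.6836  0.053 ]
pin [564. 375.] 134 [23 38] [ 0.7893 -0.5229  0.053 ]
shift [ 0.6  0.7 24.2] rv [-0.001   0.0007  0.0007] rows 1.0
```

View pics/w22.png

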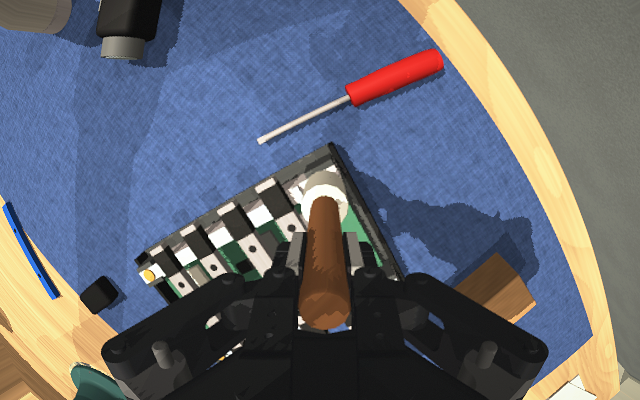

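Request:
arm_command(motion=[0, 0.5, 0.5, 0, 0, 0, 0, 0, 0.5, 0.5, 8, 0, 0, 0, 0, 0.5, 0.5, 15, 0, 0, 0, 0, 0.5, 0.5, 20, 0, 0, 0, 0, 0.5, 0.5, 24, 0, 0, 0, 0, 0.5, 0.5, 26, 0, 0, 0, 0, 0.5, 0.5, 28, 0, 0, 0, 0, 0.5, 0.5, 28, 0, 0, 0, 0, 0.5, 0.5, 29, 0, 0, 0, 0, 0.5, 0.5, 29, 0, 0, 0])

```text
clock: 37.75
tool_pos: [0.7146, 0.0405, 0.149]
ee_rot: [-0.0, 0.917, 0.399, 0.002]
contact_force: [-3.8, 0.2, 13.4]
gripper_width: 0.211
```

```bash
python3 - <<'E'
from h import *
where()
E
```

```text
t 37.75 p [0.7146 0.0405 0.149 ] psi -42.95 zax [ 0.0031  0.0016 -1.    ] F [-3.8  0.2 13.4] g 0.211 q [-0.52  0.73  0.65  1.52 -0.48  1.05 -0.5 ]
```

Request:
arm_command(motion=[0, 0, 0, 2, 0, 0, 0, 0, 0, 0, 2, 0, 0, 0, 0, 0, 0, 4, 0, 0, 0, 0, 0, 0, 4, 0, 0, 0, 0, 0, 0, 4, 0, 0, 0])

```text
clock: 38.17
tool_pos: [0.7156, 0.0405, 0.1487]
ee_rot: [-0.0, 0.917, 0.399, 0.003]
contact_force: [-6.9, 1.4, 30.2]
gripper_width: 0.211
```

Request:
arm_command(motion=[0, 0, 0, -15, 0, 0, 0, 0, 0, 0, -40, 0, 0, 0, 0, 0, 0, -60, 0, 0, 0, 0, 0, 0, -60, 0, 0, 0, 0, 0, 0, -60, 0, 0, 0])

```text
clock: 38.58
tool_pos: [0.7138, 0.0402, 0.2024]
ee_rot: [0.0, 0.917, 0.399, 0.001]
contact_force: [-0.6, -0.2, -2.8]
gripper_width: 0.207
```

```bash
python3 - <<'E'
from st import *
where(); t=tcp('fr');goal(t[0],t[1],.182,-43)
E
```

```text
t 38.58 p [0.7138 0.0402 0.2024] psi -42.97 zax [ 1.7e-03  5.0e-04 -1.0e+00] F [-0.6 -0.2 -2.8] g 0.207 q [-0.53  0.68  0.68  1.49 -0.45  1.14 -0.52]
shift [-122.8   67.2   20.3] rv [ 0.0009 -0.0015  0.0005] rows 4.0
```

Request:
arm_command(motion=[0, -61, 34, 0, 0, 0, 0, 0, -61, 34, 0, 0, 0, 0, 0, -122.5, 67, 0, 0, 0, 0, 0, -122.5, 67, 0, 0, 0, 0, 0, -122.5, 67, 0, 0, 0, 0, 0, -122.5, 67, 20, 0, 0, 0, 0, -122.5, 67, 27, 0, 0, 0, 0, -122.5, 67, 27, 0, 0, 0, 0, -122.5, 67, 27, 0, 0, 0])

```text
clock: 39.33
tool_pos: [0.6783, -0.094, 0.1732]
ee_rot: [-0.001, 0.917, 0.399, -0.001]
contact_force: [0.8, -0.3, -1.3]
gripper_width: 0.211
```

```bash
python3 - <<'E'
from st import *
where(); snap('wrist','w23'); where(); t=tcp('fr');goal(t[0],t[1],.150,-43)
E
```

```text
t 39.33 p [ 0.6783 -0.094   0.1732] psi -42.91 zax [-3.e-03  2.e-04 -1.e+00] F [ 0.8 -0.3 -1.3] g 0.211 q [-0.36  0.66  0.68  1.59 -0.46  1.06 -0.31]
t 39.38 p [ 0.6789 -0.0943  0.1742] psi -42.91 zax [-1.1e-03 -1.0e-04 -1.0e+00] F [ 0.4  0.5 -2.1] g 0.21 q [-0.36  0.66  0.68  1.59 -0.46  1.06 -0.31]
shift [-0.5  1.  24.2] rv [-0.0008  0.0009  0.0015] rows 1.0
```

View pics/w23.png

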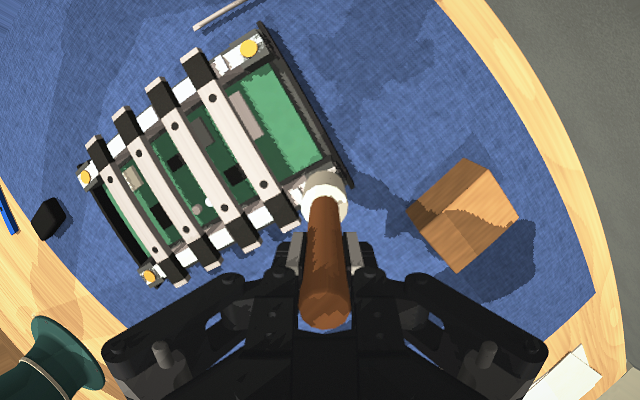

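Three pins (84,177), (149,277) and (249,48) now sit flush. The head is over fr.

Request:
arm_command(motion=[0, -0.5, 1, 0, 0, 0, 0, 0, -0.5, 1, 8, 0, 0, 0, 0, -0.5, 1, 15, 0, 0, 0, 0, -0.5, 1, 20, 0, 0, 0, 0, -0.5, 1, 24, 0, 0, 0, 0, -0.5, 1, 26, 0, 0, 0, 0, -0.5, 1, 28, 0, 0, 0, 0, -0.5, 1, 29, 0, 0, 0, 0, -0.5, 1, 30, 0, 0, 0, 0, -0.5, 1, 31, 0, 0, 0, 0, -0.5, 1, 31, 0, 0, 0])

```text
clock: 40.3
tool_pos: [0.6808, -0.0963, 0.1488]
ee_rot: [-0.0, 0.917, 0.399, 0.002]
contact_force: [-6.5, 1.2, 25.4]
gripper_width: 0.21
```

```bash
python3 - <<'E'
from h import *
where()
E
```

```text
t 40.3 p [ 0.6808 -0.0963  0.1488] psi -42.96 zax [ 0.004   0.0019 -1.    ] F [-6.5  1.2 25.4] g 0.21 q [-0.35  0.69  0.66  1.6  -0.48  1.01 -0.29]
```

Request:
arm_command(motion=[0, 0, 0, 1.5, 0, 0, 0, 0, 0, 0, 1.5, 0, 0, 0, 0, 0, 0, 1.5, 0, 0, 0, 0, 0, 0, 1.5, 0, 0, 0])

```text
clock: 40.63
tool_pos: [0.6812, -0.0964, 0.1487]
ee_rot: [-0.0, 0.917, 0.399, 0.003]
contact_force: [-7.6, 3.0, 31.3]
gripper_width: 0.204
```

Request:
arm_command(motion=[0, 0, 0, -15, 0, 0, 0, 0, 0, 0, -50, 0, 0, 0, 0, 0, 0, -90, 0, 0, 0, 0, 0, 0, -100, 0, 0, 0, 0, 0, 0, -100, 0, 0, 0, 0, 0, 0, -100, 0, 0, 0])

```text
clock: 41.13
tool_pos: [0.6791, -0.0958, 0.2418]
ee_rot: [-0.0, 0.917, 0.399, 0.0]
contact_force: [-0.6, 0.8, -1.9]
gripper_width: 0.206
```

```bash
python3 - <<'E'
from st import *
where(); snap('wrist','w24'); where(); wpins('w24')
ci=camera_info('wrist');K=np.array(ci['mtx']);T=np.array(ci['tool_from_camera'])
f=np.load('w24.npz');d=f['d']
v,u=np.mgrid[:400,:640];a=(u-K[0,2])/K[0,0];b=(v-K[1,2])/K[1,1];th=np.hypot(a,b);k=np.tan(th)/np.maximum(th,1e-9)
X=np.stack([a*k*d,b*k*d,d],-1);X=X@T[:3,:3].T+T[:3,3];X=X@Rt(f['er']).T+f['tp']
ok=(d>0)&(th<1.2);q=chs(X[ok],C);z=X[ok][:,2]*1000
for n,(x,y) in S.items():
    s=np.hypot(q[:,0]-np.sign(x)*119,q[:,1]-y)<5; print(n,s.sum(),np.percentile(z[s],[10,50,90]).round(1) if s.sum() else '')
goal(.447,-.414,.25,-43)
E
```

```text
t 41.13 p [ 0.6791 -0.0958  0.2418] psi -42.96 zax [-1.e-04  6.e-04 -1.e+00] F [-0.6  0.8 -1.9] g 0.206 q [-0.38  0.59  0.71  1.53 -0.41  1.17 -0.34]
t 41.18 p [ 0.6784 -0.0955  0.2404] psi -42.96 zax [-2.7e-03  8.0e-04 -1.0e+00] F [-0.4 -0.4 -2.1] g 0.209 q [-0.38  0.59  0.71  1.53 -0.41  1.17 -0.34]
pin [412.4   6.5] 154 [24 25] [ 0.8742 -0.0278  0.053 ]
pin [261.3  57.5] 150 [14 14] [0.7135 0.0381 0.053 ]
pin [ 31.4 192. ] 98 [26 64] [0.309  0.2101 0.053 ]
pin [116.  163.6] 78 [ 9 12] [0.4905 0.0938 0.053 ]
pin [322.6 164.4] 143 [14 13] [ 0.6809 -0.0923  0.053 ]
pin [ 78.1 252.3] 69 [34 38] [0.3075 0.0755 0.053 ]
pin [ 65.1 251.7] 80 [17 25] [0.2799 0.0975 0.053 ]
pin [170.9 249.9] 83 [11 11] [ 0.4581 -0.0373  0.053 ]
pin [ 80.9 293.8] 773 [51 61] [0.2264 0.0353 0.053 ]
pin [ 19.5 304.5] 196 [46 60] [-0.0281  0.1587  0.053 ]
pin [ 13.9 332.9] 1148 [37 66] [-0.2101  0.1579  0.053 ]
pin [583.6 366.2] 849 [51 85] [ 0.8185 -0.8645  0.053 ]
pin [322.2 324.1] 67 [17 13] [ 0.5286 -0.2545  0.053 ]
pin [548.4 331.4] 46 [17 17] [ 0.7796 -0.5941  0.053 ]
pin [103.3 388.8] 345 [43 27] [-0.0399 -0.1173  0.053 ]
pin [ 84.2 394.3] 257 [32 15] [-0.1658 -0.0946  0.053 ]
nl 35 [40.7 41.9 43. ]
nr 31 [41.  41.6 42.7]
fl 60 [41.  42.1 43. ]
fr 513 [ 42.8 294.6 295.2]
shift [-390.7   47.7   -9.2] rv [-0.0025  0.0012  0.0006] rows 10.0
```

View pics/w24.png

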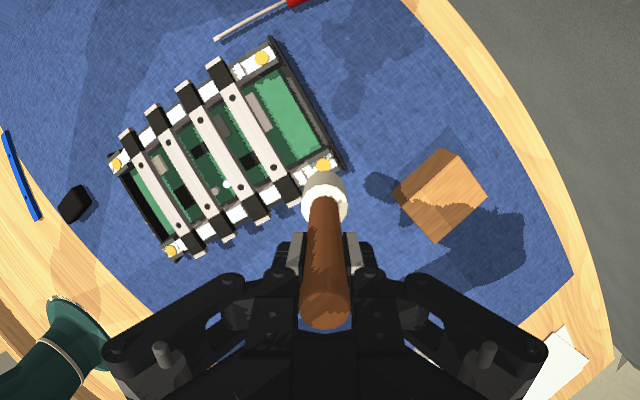

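```bash
python3 - <<'E'
from st import *
goal(.446,-.416,.25,-43)
E
```

```text
shift [-392.9   48.3   -9.2] rv [-0.0025  0.0012  0.0006] rows 10.0
```

Request:
arm_command(motion=[0, -100, 12, -9, 0, 0, 0, 0, -100, 12, -9, 0, 0, 0, 0, -100, 12, -9, 0, 0, 0, 0, -200, 24, -9, 0, 0, 0, 0, -200, 24, -9, 0, 0, 0, 0, -200, 24, -9, 0, 0, 0, 0, -300, 36, -9, 0, 0, 0, 0, -300, 36, -9, 0, 0, 0, 0, -300, 36, -9, 0, 0, 0, 0, -370, 46, -9, 0, 0, 0, 0, -393, 48.5, -9, 0, 0, 0, 0, -393, 48.5, -9, 0, 0, 0, 0, -393, 48.5, -9, 0, 0, 0, 0, -393, 48.5, -9, 0, 0, 0, 0, -393, 48.5, -9, 0, 0, 0])

```text
clock: 42.43
tool_pos: [0.4472, -0.4154, 0.2497]
ee_rot: [-0.001, 0.917, 0.399, -0.0]
contact_force: [0.1, -0.6, -1.7]
gripper_width: 0.209
```

```bash
python3 - <<'E'
from st import *
where(); snap('wrist','w25'); where(); goal(.446,-.416,.19,-43)
p=cv2.imread('pics/w25.png');cv2.imwrite('pics/w25c.png',cv2.resize(p[110:340,260:390],None,fx=2.6,fy=2.6,interpolation=cv2.INTER_CUBIC))
E
```

```text
t 42.43 p [ 0.4472 -0.4154  0.2497] psi -42.92 zax [-0.0018  0.002  -1.    ] F [ 0.1 -0.6 -1.7] g 0.209 q [ 0.11  0.46  0.8   1.72 -0.36  1.11  0.27]
t 42.48 p [ 0.4477 -0.4151  0.25  ] psi -42.86 zax [-0.0014  0.0017 -1.    ] F [-0.3  0.1 -2.8] g 0.213 q [ 0.11  0.46  0.8   1.72 -0.36  1.11  0.27]
shift [-1.8 -0.5 60. ] rv [-0.0022 -0.0003  0.0024] rows 2.0
```

View pics/w25c.png

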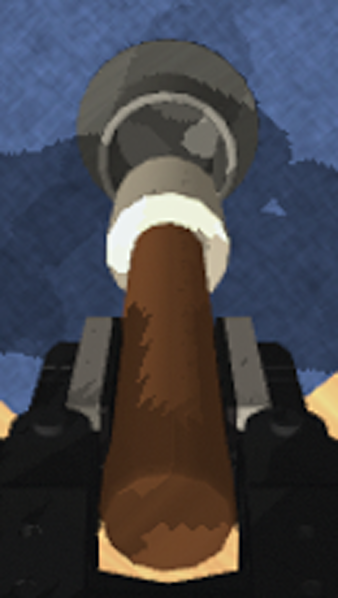

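Request:
arm_command(motion=[0, -1.8, -0.5, 30, 0, 0, 0, 0, -1.8, -0.5, 55, 0, 0, 0, 0, -1.8, -0.5, 62, 0, 0, 0, 0, -1.8, -0.5, 62, 0, 0, 0, 0, -1.8, -0.5, 62, 0, 0, 0, 0, -1.8, -0.5, 62, 0, 0, 0])

```text
clock: 42.98
tool_pos: [0.4463, -0.4182, 0.1907]
ee_rot: [0.001, 0.917, 0.399, 0.0]
contact_force: [0.1, -0.7, -2.4]
gripper_width: 0.208
```

```bash
python3 - <<'E'
from st import *
where(); snap('wrist','w26'); where(); goal(.446,-.416,.117,-43)
p=cv2.imread('pics/w26.png');cv2.imwrite('pics/w26c.png',cv2.resize(p[110:340,260:390],None,fx=2.6,fy=2.6,interpolation=cv2.INTER_CUBIC))
E
```

```text
t 42.98 p [ 0.4463 -0.4182  0.1907] psi -42.94 zax [ 0.0018 -0.0015 -1.    ] F [ 0.1 -0.7 -2.4] g 0.208 q [ 0.14  0.53  0.76  1.78 -0.42  1.    0.32]
t 43.03 p [ 0.4462 -0.4183  0.1908] psi -42.95 zax [ 0.0021 -0.0016 -1.    ] F [-0.2 -0.7 -1.7] g 0.211 q [ 0.14  0.53  0.76  1.78 -0.42  1.    0.32]
shift [ 1.5 -1.9 73.8] rv [ 0.0027 -0.0002  0.0009] rows 2.0
```

View pics/w26c.png

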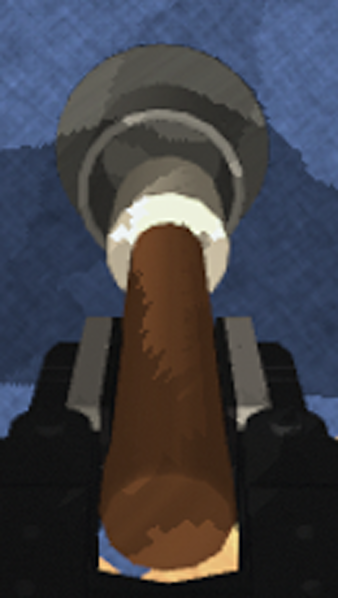

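Request:
arm_command(motion=[0, 1.5, -2.2, 0, 0, 0, 0, 0, 1.5, -2.2, 15, 0, 0, 0, 0, 1.5, -2.2, 30, 0, 0, 0, 0, 1.5, -2.2, 45, 0, 0, 0, 0, 1.5, -2.2, 60, 0, 0, 0, 0, 1.5, -2.2, 68, 0, 0, 0, 0, 1.5, -2.2, 73, 0, 0, 0, 0, 1.5, -2.2, 74, 0, 0, 0, 0, 1.5, -2.2, 74, 0, 0, 0])

```text
clock: 43.78
tool_pos: [0.445, -0.4154, 0.1158]
ee_rot: [0.0, 0.917, 0.399, 0.0]
contact_force: [-0.0, -0.4, -1.4]
gripper_width: 0.208
```

```bash
python3 - <<'E'
from st import *
where()
E
```

```text
t 43.78 p [ 0.445  -0.4154  0.1158] psi -42.98 zax [ 6.e-04 -5.e-04 -1.e+00] F [-0.  -0.4 -1.4] g 0.208 q [ 0.19  0.62  0.69  1.83 -0.5   0.87  0.37]
```

Request:
arm_command(motion=[0, 0, 0, 1, 0, 0, 0, 0, 0, 0, 1.5, 0, 0, 0, 0, 0, 0, 1.5, 0, 0, 0])

```text
clock: 44.03
tool_pos: [0.4453, -0.4157, 0.1151]
ee_rot: [0.001, 0.917, 0.399, 0.001]
contact_force: [-1.4, 1.8, 5.3]
gripper_width: 0.21
```

Contact at 5 N. Release gently.

Request:
arm_command(motion=[0.3, 0, 0, 0, 0, 0, 0, 0.3, 0, 0, 0, 0, 0, 0, 0.5, 0, 0, 0, 0, 0, 0, 0.7, 0, 0, 0, 0, 0, 0, 0.9, 0, 0, 0, 0, 0, 0, 0.9, 0, 0, 0, 0, 0, 0, 0.9, 0, 0, 0, 0, 0, 0, 0.9, 0, 0, 0, 0, 0, 0, 0.9, 0, 0, -30, 0, 0, 0, 0.9, 0, 0, -60, 0, 0, 0, 0.9, 0, 0, -90, 0, 0, 0, 0.9, 0, 0, -120, 0, 0, 0, 0.9, 0, 0, -140, 0, 0, 0, 0.9, 0, 0, -140, 0, 0, 0, 0.9, 0, 0, -140, 0, 0, 0])

```text
clock: 45.28
tool_pos: [0.4452, -0.4154, 0.2548]
ee_rot: [0.001, 0.917, 0.399, 0.001]
contact_force: [0.1, 0.3, -1.5]
gripper_width: 0.896
```

```bash
python3 - <<'E'
from st import *
where(); snap('wrist','w27'); snap('top','t27'); snap('side','s27'); where()
E
```

```text
t 45.28 p [ 0.4452 -0.4154  0.2548] psi -42.97 zax [ 0.0023 -0.001  -1.    ] F [ 0.1  0.3 -1.5] g 0.896 q [ 0.1   0.45  0.8   1.73 -0.36  1.11  0.27]
t 45.43 p [ 0.4443 -0.4144  0.2524] psi -42.97 zax [-0.0018  0.0016 -1.    ] F [-0.6  0.1  0.2] g 0.901 q [ 0.1   0.46  0.8   1.73 -0.36  1.11  0.27]
```

View pics/w27.png

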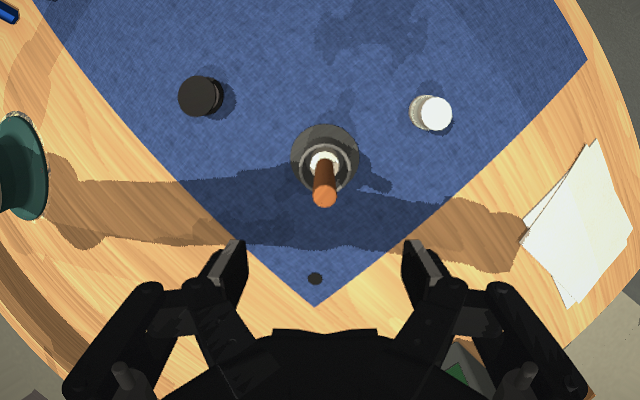

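View pics/s27.png

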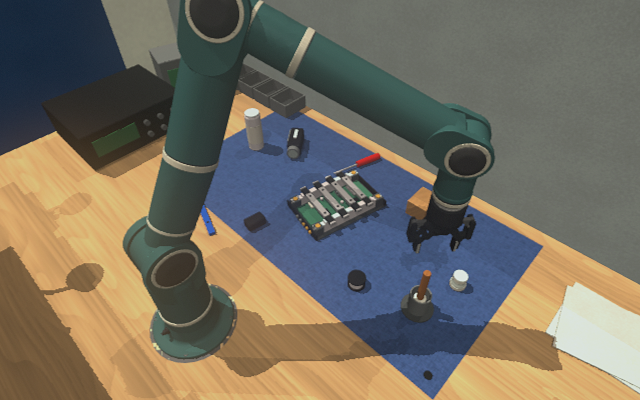

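View pics/t27.png

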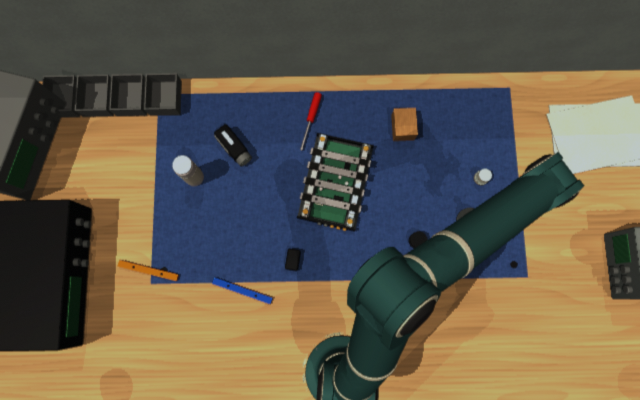

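```bash
python3 - <<'E'
from st import *
goal(.53,.0,.26,-14)
E
```

```text
shift [ 361.6 -219.7   -7.1] rv [-2.300e-03 -5.000e-04 -5.056e-01] rows 11.0
```

Request:
arm_command(motion=[0.5, 90, -55, -8, 0, 0, 0, 0.5, 90, -55, -8, 0, 0, 0, 0.5, 90, -55, -8, 0, 0, 0, 0.5, 180, -110, -8, 0, 0, -0.25, 0.5, 180, -110, -8, 0, 0, -0.25, 0.5, 180, -110, -8, 0, 0, -0.25, 0.5, 270, -165, -8, 0, 0, -0.4, 0.5, 270, -165, -8, 0, 0, -0.4, 0.5, 270, -165, -8, 0, 0, -0.4, 0.5, 362, -220, -8, 0, 0, -0.506, 0.5, 362, -220, -8, 0, 0, -0.506, 0.5, 362, -220, -8, 0, 0, -0.506, 0.5, 362, -220, -8, 0, 0, -0.506, 0.5, 362, -220, -8, 0, 0, -0.506, 0.5, 362, -220, -8, 0, 0, -0.506])

```text
clock: 46.68
tool_pos: [0.5299, -0.0012, 0.2609]
ee_rot: [-0.0, 0.788, 0.615, -0.001]
contact_force: [0.5, -0.8, -0.1]
gripper_width: 0.503
```

```bash
python3 - <<'E'
from st import *
where(); snap('wrist','w28'); snap('side','s28'); snap('top','t28'); where()
ci=camera_info('wrist');K=np.array(ci['mtx']);T=np.array(ci['tool_from_camera'])
f=np.load('w28.npz');d=f['d']
v,u=np.mgrid[:400,:640];a=(u-K[0,2])/K[0,0];b=(v-K[1,2])/K[1,1];th=np.hypot(a,b);k=np.tan(th)/np.maximum(th,1e-9)
X=np.stack([a*k*d,b*k*d,d],-1);X=X@T[:3,:3].T+T[:3,3];X=X@Rt(f['er']).T+f['tp']
ok=(d>0)&(th<1.2);q=chs(X[ok],C);z=X[ok][:,2]*1000
for n,(x,y) in S.items():
    s=np.hypot(q[:,0]-np.sign(x)*119,q[:,1]-y)<4; print(n,s.sum(),np.percentile(z[s],[10,50,90]).round(1) if s.sum() else '')
for x in (-75,-25,25,75):
    print(x,[round(float(np.median(z[np.hypot(q[:,0]-x,q[:,1]-y)<4])),1) if (np.hypot(q[:,0]-x,q[:,1]-y)<4).any() else None for y in (88,30,-30,-88)])
for n in('t28','s28'):
    f=np.load(n+'.npz');P=cloud({'t':'top','s':'side'}[n[0]],f['d'])
    m=(np.hypot(P[...,0]-.444,P[...,1]+.415)<.06)&(f['d']>0)&(P[...,2]>.155);print(n,m.sum(),P[m].mean(0).round(4))
E
```

```text
t 46.68 p [ 0.5299 -0.0012  0.2609] psi -14.03 zax [-0.0019 -0.0011 -1.    ] F [ 0.5 -0.8 -0.1] g 0.503 q [-0.57  0.25  0.6   1.89 -0.16  1.05 -0.14]
t 46.83 p [ 0.5302 -0.0019  0.2615] psi -14.14 zax [-5.e-04 -4.e-04 -1.e+00] F [-0.2  0.4 -0.2] g 0.498 q [-0.57  0.25  0.6   1.89 -0.16  1.05 -0.15]
nl 34 [41.2 41.9 42.7]
nr 30 [40.9 41.9 43. ]
fl 30 [42.  42.7 43.5]
fr 25 [41.4 41.9 42.9]
-75 [52.1, 52.2, 52.0, 52.0]
-25 [52.4, 52.2, 52.9, 52.1]
25 [52.2, 52.1, 52.0, 52.1]
75 [52.5, 52.2, 52.3, 52.4]
t28 47 [ 0.4421 -0.4154  0.1661]
s28 65 [ 0.4415 -0.4142  0.1659]
```

View pics/w28.png

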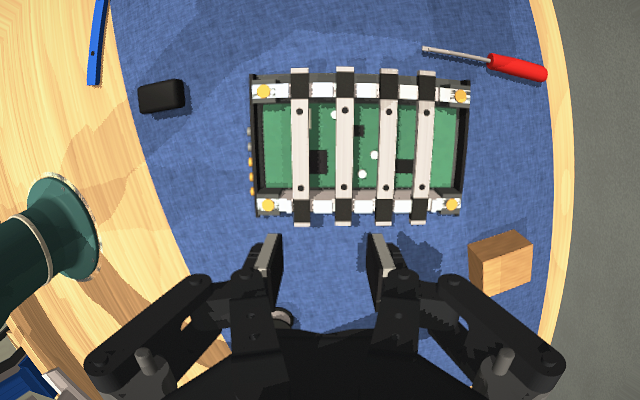

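```bash
python3 -c "
from cell import *
print(hand_in())"
```

```text
the job is handed in; nothing more can be done
None
```

I finished the job and handed it in at about 47 s. All four bars are seated in the notches, all four pins are driven down with the mallet, and the mallet is back in its holder, head down.

- **Bars:** my last centring measurement, before the mallet work, put every bar within about 1.5 mm of its place in both directions. A depth check at the end read their tops at 52–53 mm (52 mm expected), so all four are down on the notch floors.
- **Pins:** each was pressed with the mallet head to about 30–40 N until it stopped moving. The cap tops read 41.9–42.7 mm at the end, against 42 mm for fully down. The far-left pin gave the highest value, 42.7 mm. An earlier look gave 42.1 mm, and it stopped at the same depth as the others, so I put the difference down to noise.
- **Mallet:** it touched the holder floor at about 5 N before I let go. The last images show it standing upright.
- **Disagreement between cameras:** the fixed cameras and the wrist camera differed by a few millimetres near the holder and the chassis. I relied on the wrist camera.
- **Other objects:** I did not touch any of them, and they look unmoved in the last images.

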